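Put the camping lanterns on charge

TASK

Put every lantern in the wooden carrier on charge: lift it out and stand each one fully home and upright in a well of its own in the charging rack (any well), tilting it to get its top under the retaining rail. Only when all of them are in, slide the shutter on the rack's right end fully aside, press the start button under it all the way down and let go, then slide the shutter fully shut again. Leave the mug, thread spool, tape measure and scissors where they are.

Things in the scene. Friction and masses are not known exactly. Their poses are not given: they have to be found in the camera images.
- lamp1_mid (a point): a tube camping lantern: an upright cylinder 170 mm tall, 36 mm across (its metal foot, the lowest 30 mm, 34 mm): black battery part, white diffuser, metal cap; 0.24 kg, the weight low. This point is its centre, 85 mm above its underside; z runs up along it. It may be gripped anywhere. At the start it stands in the carrier. Two to four of the four lanterns are there; the others are absent.
- lamp2_mid (a point): a tube camping lantern: an upright cylinder 170 mm tall, 36 mm across (its metal foot, the lowest 30 mm, 34 mm): black battery part, white diffuser, metal cap; 0.24 kg, the weight low. This point is its centre, 85 mm above its underside; z runs up along it. It may be gripped anywhere. At the start it stands in the carrier. Two to four of the four lanterns are there; the others are absent.
- lamp3_mid (a point): a tube camping lantern: an upright cylinder 170 mm tall, 36 mm across (its metal foot, the lowest 30 mm, 34 mm): black battery part, white diffuser, metal cap; 0.24 kg, the weight low. This point is its centre, 85 mm above its underside; z runs up along it. It may be gripped anywhere. At the start it stands in the carrier. Two to four of the four lanterns are there; the others are absent.
- lamp4_mid (a point): a tube camping lantern: an upright cylinder 170 mm tall, 36 mm across (its metal foot, the lowest 30 mm, 34 mm): black battery part, white diffuser, metal cap; 0.24 kg, the weight low. This point is its centre, 85 mm above its underside; z runs up along it. It may be gripped anywhere. At the start it stands in the carrier. Two to four of the four lanterns are there; the others are absent.
- carrier: the loose plywood carrier in which the lanterns stand, between robot and rack: a block 80 mm (x) by 345 mm (y), 75 mm high, about 1 kg, with four vertical holes in a row, 44 mm across and 65 mm deep, at y = +127.5, +42.5, -42.5 and -127.5 mm. A lantern in it stands on the hole's floor, 10 mm above the carrier's underside, and sticks out 105 mm; it is lifted straight up. Origin: centre of the underside.
- rack: the charging rack, fixed to the table: grey steel base 92 mm deep (x), open towards the robot (-x). Origin: underside, centre of the four-well part; x away from the robot, y left along the rack. The four-well part spans y -156 to +156 mm, 45 mm high. Right of it (y -156 to -290 mm, 50 mm high) is the switch end; two guide strips 6 mm wide stand on it at x = +-28.5 mm, up to z = 64 mm.
- rail_edge (a point): middle of the lower front edge of the retaining rail above the back of the wells: the rail reaches 156 mm to either side along y, 32 mm back from here and 8 mm up. A lantern standing home has 14 mm of its top under it, with 8 mm of air, so it must go in foot first, its top leaning about 10 degrees out to the robot's side (-x), down to the well's floor, and then be swung upright.
- rack_back (a point): middle of the thin round bar (8 mm across, y -152 to +152 mm) along the rack's back, 28 mm behind the line of the well centres, 115 mm up. Three uprights, 12 mm by 10 mm, carry the rail, 31 mm behind that line, at y = -150, 0 and +150 mm.
- well1 (a point): well 1 of the rack, counted from the left end (wells 78 mm apart): a round vertical bore 46 mm across and 30 mm deep, open above. This point is the centre of its floor, 15 mm above the rack's underside; axes as the rack's. All wells are empty at the start.
- well2 (a point): well 2 of the rack, counted from the left end (wells 78 mm apart): a round vertical bore 46 mm across and 30 mm deep, open above. This point is the centre of its floor, 15 mm above the rack's underside; axes as the rack's. All wells are empty at the start.
- well3 (a point): well 3 of the rack, counted from the left end (wells 78 mm apart): a round vertical bore 46 mm across and 30 mm deep, open above. This point is the centre of its floor, 15 mm above the rack's underside; axes as the rack's. All wells are empty at the start.
- well4 (a point): well 4 of the rack, counted from the left end (wells 78 mm apart): a round vertical bore 46 mm across and 30 mm deep, open above. This point is the centre of its floor, 15 mm above the rack's underside; axes as the rack's. All wells are empty at the start.
- shutter (a joint): the sliding shutter over the start button: 0 = shut, 0.044 m = fully open. It slides along the rack's -y (to the right, away from the wells), has no spring, stays where it is left and needs about 1.5 N.
- shutter_tab (a point): centre of the upright tab on the shutter plate, by which it is moved: 10 mm thick (rack x), 22 mm long (rack y), 18 mm tall, from 9 mm below to 9 mm above this point; the plate below it is 50 mm (x) by 40 mm (y) and 3 mm thick. Axes as the rack's. Shut, it is straight above the button.
- button (a joint): the start button: 0 = up, 0.005 m = fully pressed. It springs back when let go and needs 1.5 N to start and 5 N to go fully down.
- button_top (a point): centre of the top of the round grey start button, 22 mm across, 8 mm proud of the rack's right end; it is pressed straight down. The shutter leaves it free when fully open.
- mug: a bystander: a white mug, 80 mm across, 95 mm high; origin at its underside.
- thread: a bystander: a thread spool standing on end, 44 mm across, 48 mm high; origin at its underside.
- tape: a bystander: a black tape measure standing on edge, 62 mm by 34 mm, 58 mm high; origin at its underside.
- scissors: a bystander: scissors lying flat, about 180 mm long along their x, 11 mm high; origin at the pivot, underside.
There are look-alikes about, which are no part of the job. Leave any orange look-alike of the part that bears lamp3_mid alone.

How it is judged (in metres and radians):
On the way, in this order (a step that is already met when the one before it is completed fails the run):
1. every lantern stands upright on the floor of a well (((horizontal distance between lamp1_mid and well1 below 0.012 m and z of lamp1_mid in the frame of well1 between 0.08 and 0.089 m) or (horizontal distance between lamp1_mid and well2 below 0.012 m and z of lamp1_mid in the frame of well2 between 0.08 and 0.089 m) or (horizontal distance between lamp1_mid and well3 below 0.012 m and z of lamp1_mid in the frame of well3 between 0.08 and 0.089 m) or (horizontal distance between lamp1_mid and well4 below 0.012 m and z of lamp1_mid in the frame of well4 between 0.08 and 0.089 m)) and angle between each of lamp1_mid, lamp2_mid, lamp3_mid, lamp4_mid's own z axis and vertical below 0.06 rad and ((horizontal distance between lamp2_mid and well1 below 0.012 m and z of lamp2_mid in the frame of well1 between 0.08 and 0.089 m) or (horizontal distance between lamp2_mid and well2 below 0.012 m and z of lamp2_mid in the frame of well2 between 0.08 and 0.089 m) or (horizontal distance between lamp2_mid and well3 below 0.012 m and z of lamp2_mid in the frame of well3 between 0.08 and 0.089 m) or (horizontal distance between lamp2_mid and well4 below 0.012 m and z of lamp2_mid in the frame of well4 between 0.08 and 0.089 m)) and ((horizontal distance between lamp3_mid and well1 below 0.012 m and z of lamp3_mid in the frame of well1 between 0.08 and 0.089 m) or (horizontal distance between lamp3_mid and well2 below 0.012 m and z of lamp3_mid in the frame of well2 between 0.08 and 0.089 m) or (horizontal distance between lamp3_mid and well3 below 0.012 m and z of lamp3_mid in the frame of well3 between 0.08 and 0.089 m) or (horizontal distance between lamp3_mid and well4 below 0.012 m and z of lamp3_mid in the frame of well4 between 0.08 and 0.089 m)) and ((horizontal distance between lamp4_mid and well1 below 0.012 m and z of lamp4_mid in the frame of well1 between 0.08 and 0.089 m) or (horizontal distance between lamp4_mid and well2 below 0.012 m and z of lamp4_mid in the frame of well2 between 0.08 and 0.089 m) or (horizontal distance between lamp4_mid and well3 below 0.012 m and z of lamp4_mid in the frame of well3 between 0.08 and 0.089 m) or (horizontal distance between lamp4_mid and well4 below 0.012 m and z of lamp4_mid in the frame of well4 between 0.08 and 0.089 m))), for 0.3 s.
2. the shutter is slid fully open (over 38 of 44 mm) (value of joint shutter above 0.038 m), for 0.1 s.
3. the start button is pressed all the way (over 4 of 5 mm) (value of joint button above 0.004 m), for 0.05 s.
4. the shutter is shut again (within 5 mm) (value of joint shutter below 0.005 m), for 0.2 s.
At the end, for the whole second after the job is handed in: Every lantern present stands in a well: its centre within 12 mm of the well's axis and 80 to 89 mm above the well's floor, upright within 0.06 rad, at rest; the shutter is shut to within 5 mm and the button is up (all of step 1 and linear speed of each of lamp1, lamp2, lamp3, lamp4 below 0.02 m/s and value of joint shutter below 0.005 m and value of joint button below 0.002 m); the robot touches nothing.
It fails at once if the mug is moved more than 50 mm (distance of mug from where it was at the start of the episode above 0.05 m).
It fails at once if the thread is moved more than 50 mm (distance of thread from where it was at the start of the episode above 0.05 m).
It fails at once if the tape is moved more than 50 mm (distance of tape from where it was at the start of the episode above 0.05 m).
It fails at once if the scissors is moved more than 50 mm (distance of scissors from where it was at the start of the episode above 0.05 m).
Of lamp1, lamp2, lamp3, lamp4 only 2 to 4 are there at a start; the rules pass over those that are not, and their reading is None.
At some moment in a run one of carrier may be knocked a few centimetres aside while the robot is not near it.
It also fails if it takes over 210 s, if anything falls off the work surface, if the arm or the gripper's body presses on something with over 40 N, if the wrist force passes 120 N, or if a joint passes its speed limit or range.

ROBOT

A 7-joint arm with a two-finger parallel gripper is mounted at the origin on the work surface. World frame = base frame: x ahead of the robot, y to its left, z up, the work surface at z = 0. Lengths are in mm, angles in rad, forces in N, time in s.
With the tool pointing down it reaches from about 425 to 875 mm from the base axis. Payload 4.7 kg.
Tool frame: the origin (TCP) lies midway between the tips of the shut fingers; the grasp point (between the pads) lies 19 mm behind it; z points along the fingers, y is the line along which they close (so a half turn about z gives the same grasp; the last joint's range is limited). The gripper opens to 87 mm and grips with 3 to 60 N. Pads are 19 mm wide; open, the fingers measure 117 mm over their backs; the gripper's body (75 mm by 190 mm) begins 51 mm behind the grasp point.
Start: joints at [-1.094, 0.321, -0.07, 1.45, 0.023, 1.371, -0.057], TCP at [290.225, 581.631, 222.587] pointing down, gripper open.
Joint ranges: [-2.86, 2.86], [-0.3, 2.09], [-1.38, 1.24], [0.06, 2.45], [-1.56, 4.7], [0.09, 2.05], [-2.69, 2.69]. Speed limits (rad/s): [2.57, 2.57, 3.14, 3.14, 3.14, 3.14, 3.14].

INTERFACE

Orientations are given as [roll, pitch, yaw] about the fixed x, y, z axes, in that order (R = Rz(yaw) Ry(pitch) Rx(roll)).
In Python, from workcell import robot gives the robot as it stands. The module is installed in compiled form; this text tells all that it offers.
- The arm moves only by the tool arm_command, never from a script. Its argument "moves" is a list of rows, each a list of 7 numbers: the closure, from -1 (fully open) to 1 (shut), then the shift along the tool's x, y, z in units of 0.05 m (1.0 is 0.05 m), then the turn, a rotation vector about the tool's x, y, z in units of 0.08 rad (1.0 is 0.08 rad). A call has 1 to 20 rows; each row shifts and turns the commanded pose from where the row before left it, along the tool's axes as they then stand; what a row does not reach is not made up. A row lasts 1/10 s, in which the tool goes at most 50 mm and 8.59 degrees, less where a joint would pass 70% of its speed; a pose out of reach is approached as far as the arm can. A call with a number of a shift or a turn outside -1 to 1 is refused whole. A call with a gripper value outside its range is refused whole. The fingers move at their own pace and stop on an object; the grip force is fixed at half the most. Time passes only in rows, so rows that do not move let the fingers close. It gives the time, the measured TCP pose, the force, the opening and the grip force at its end, in the units of the state.
- robot.get_state(): the state, without advancing time (a new reading comes with each control period).
- robot.camera(name): name is "scene" or "top" or "wrist"; returns a dict with "pixels" (480x640x3 uint8, red, green, blue), "z_map" (480x640 float32, mm along the optical axis (not along the pixel's ray), 0 where there is no reading), "K" (3x3 intrinsics, pixels), "camera_from_world" (4x4, takes a point from world to camera coordinates). Camera axes: x right, y down, z forward; pixel columns grow to the right and rows downward; lengths in mm; the calibration is good to about 2 mm. A picture is of the moment at which its call begins.
- robot.finish_job(): hands the job in; it is judged then, once.
The state is a dict: "clock": time; "joint_pos": joint angles; "qvel": joint speeds; "tau": joint torques, N m; "eef_pos": TCP position; "eef_rot": TCP orientation; "wrist_force": force on the tool from outside, world axes, zero at the start; "ft_torque": the same for the moment, N m; "width": opening from 0.0 (shut) to 1.0 (fully open); "finger_force": force on a finger pad.
Only numpy, scipy, OpenCV 4.12 (cv2) and the standard library are available. Lean on these libraries where they do the work, as an engineer would, in place of code of your own. Each camera call takes 0.05 s, during which the arm holds its last target. There are 200 camera calls.

## Working session

There is one attempt and no reset: what is moved stays moved. The work goes in short steps, Python scripts to look and compute and a tool call to move; the robot and the scene stay as the last step left them, time stands still between calls to the robot, and variables do not carry over. Pictures are saved under pics/ and viewed, at most 18 in all, crops included, and the job is handed in when it is done.

Besides the shell and the picture viewer there is one more tool, called after "Emit:" as name(argument=value, ...) on one line, values as JSON. arm_command: Moves the arm, as the interface text tells. Shifts and turns lie within -1 to 1; 1 stands for 0.05 m of shift or 0.08 rad of turn. Its arguments: {"type":"object","properties":{"moves":{"type":"array","items":{"type":"array","items":{"type":"number"}}}},"required":["moves"]}

```bash
mkdir -p pics; cat > h.py <<'E'
import numpy as np, cv2
from workcell import robot
from scipy.spatial.transform import Rotation as R
def shot(n):
    c=robot.camera(n); c['T']=np.linalg.inv(c['camera_from_world']); return c
def save(c,f,box=None,scale=1):
    im=c['pixels'][:,:,::-1]
    if box: im=im[box[1]:box[3],box[0]:box[2]]
    im=cv2.resize(im,None,fx=scale,fy=scale,interpolation=cv2.INTER_CUBIC)
    cv2.imwrite('pics/'+f,im)
def cloud(c):
    z=c['z_map'];K=c['K'];v,u=np.mgrid[:480,:640]
    P=np.stack([(u-K[0,2])/K[0,0]*z,(v-K[1,2])/K[1,1]*z,z,np.ones_like(z)],-1)@c['T'].T
    P=P[...,:3]; P[z==0]=np.nan
    return P
def st():
    s=robot.get_state(); print({k:np.round(s[k],3).tolist() for k in ['clock','eef_pos','eef_rot','wrist_force','width','finger_force','joint_pos']}); return s
E
python3 - <<'E'
from h import *
st()
for n in ['scene','top']:
    c=shot(n); save(c,n+'0.png'); np.savez(n+'0.npz',**c)
    print(n,np.round(c['T'],3).tolist(),c['K'].tolist())
E
```

```text
{'clock': 0.0, 'eef_pos': [289.985, 581.119, 221.474], 'eef_rot': [-3.14, 0.0, 2.679], 'wrist_force': [-0.364, 0.38, -0.119], 'width': 1.002, 'finger_force': 0.0, 'joint_pos': [-1.094, 0.322, -0.07, 1.452, 0.023, 1.371, -0.057]}
scene [[0.568, 0.494, -0.659, 1428.076], [0.823, -0.356, 0.443, -587.893], [-0.016, -0.794, -0.608, 964.225], [0.0, 0.0, 0.0, 1.0]] [[601.0031019661617, 0.0, 316.179644270988], [0.0, 601.0031019661617, 231.63609238122265], [0.0, 0.0, 1.0]]
top [[-0.002, -0.993, 0.117, 416.828], [-0.999, 0.006, 0.033, -13.09], [-0.033, -0.117, -0.993, 1230.883], [0.0, 0.0, 0.0, 1.0]] [[492.7625255694773, 0.0, 318.2890952297755], [0.0, 492.7625255694773, 233.86404933858347], [0.0, 0.0, 1.0]]
```

View pics/scene0.png

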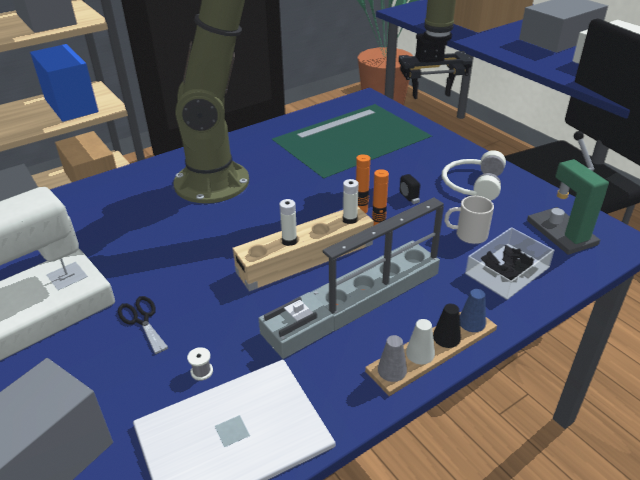

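View pics/top0.png

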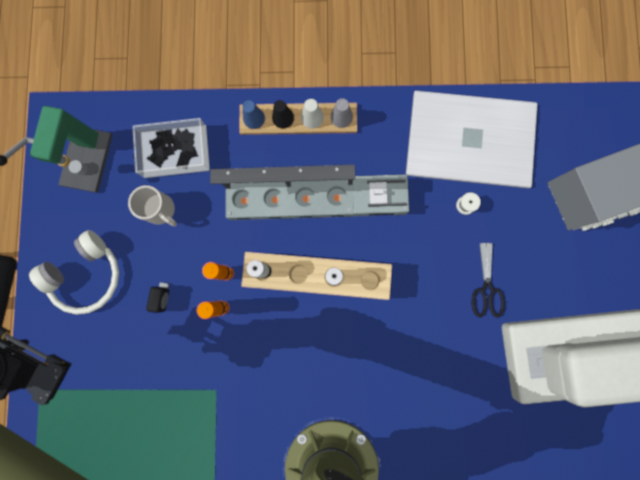

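Scene view: white lanterns stand in the carrier at scene (288,220) and (350,200), top view (334,276) and (257,269). The orange look-alikes are at scene (363,180) and (381,195), top (215,271) and (210,310), and the white spool is at scene (200,362). I choose the two white ones in the carrier's holes. The rack is at top (290,198), with the shutter at (378,192).

```bash
python3 - <<'E'
from h import *
c=dict(np.load('top0.npz')); P=cloud(c); s=dict(np.load('scene0.npz')); Q=cloud(s)
A=np.concatenate([P.reshape(-1,3),Q.reshape(-1,3)]); A=A[~np.isnan(A[:,0])]
def sel(x0,x1,y0,y1,z0,z1,B=A):
    m=(B[:,0]>x0)&(B[:,0]<x1)&(B[:,1]>y0)&(B[:,1]<y1)&(B[:,2]>z0)&(B[:,2]<z1); return B[m]
p=lambda u,v:np.round(P[v,u],0).tolist()
for n,uv in dict(l1=(257,269),l3=(334,276),o1=(211,271),o2=(206,310),carrTL=(247,258),carrBR=(387,294),rackL=(228,212),rackR=(405,209),tab=(378,192),railL=(215,175),railR=(350,174),h2=(298,270),mug=(150,203)).items(): print(n,p(*uv))
Pt=P.reshape(-1,3); Qt=Q.reshape(-1,3)
def rect(B,n):
    print(n,len(B),B[:,2].mean().round(1),[np.round(t,2) for t in cv2.minAreaRect(B[:,:2].astype(np.float32))])
for nm,B in(('top',Pt),('scene',Qt)):
    rect(sel(380,560,-220,240,68,82,B),'carrier '+nm)
    # rack
    rect(sel(560,720,-60,280,40,48,B),'rack45 '+nm)
    rect(sel(540,720,-260,300,185,215,B),'rail '+nm)
    for y in (125,-45):
        L=sel(400,530,y-60,y+60,172,195,B)
        if len(L): print('lamp',nm,len(L),np.median(L,0).round(1),L.min(0).round(),L.max(0).round())
save(c,'crop.png',(200,150,420,310),3.6)
E
```

```text
l1 [465.0, 153.0, 179.0]
l3 [450.0, -11.0, 183.0]
o1 [462.0, 253.0, 176.0]
o2 [379.0, 263.0, 172.0]
carrTL [496.0, 194.0, 75.0]
carrBR [411.0, -133.0, 79.0]
rackL [612.0, 248.0, 45.0]
rackR [615.0, -183.0, 51.0]
tab [651.0, -117.0, 79.0]
railL [666.0, 243.0, 202.0]
railR [667.0, -47.0, 198.0]
h2 [471.0, 78.0, 9.0]
mug [643.0, 457.0, 6.0]
carrier top 3859 74.8 [array([458.19,  48.84]), array([382.49,  80.14]), np.float64(84.82)]
rack45 top 2885 44.5 [array([645.51,  97.25]), array([ 85.68, 313.77]), np.float64(1.25)]
rail top 2155 200.6 [array([669.05,  97.72]), array([ 33.24, 310.22]), np.float64(1.42)]
lamp top 220 [467.7 157.4 179.8] [453. 141. 173.] [485. 175. 186.]
lamp top 220 [452.  -11.4 180. ] [435. -28. 175.] [467.   6. 185.]
carrier scene 2576 74.6 [array([457.68,  49.82]), array([382.33,  90.5 ]), np.float64(84.5)]
rack45 scene 2293 44.7 [array([647.93,  98.47]), array([ 99.89, 318.72]), np.float64(1.18)]
rail scene 1661 200.1 [array([669.19,  99.61]), array([ 37.93, 315.06]), np.float64(1.13)]
lamp scene 133 [472.8 156.5 179.8] [449. 141. 172.] [488. 179. 185.]
lamp scene 151 [455.2 -12.1 179.3] [430. -28. 172.] [471.  10. 184.]
```

View pics/crop.png

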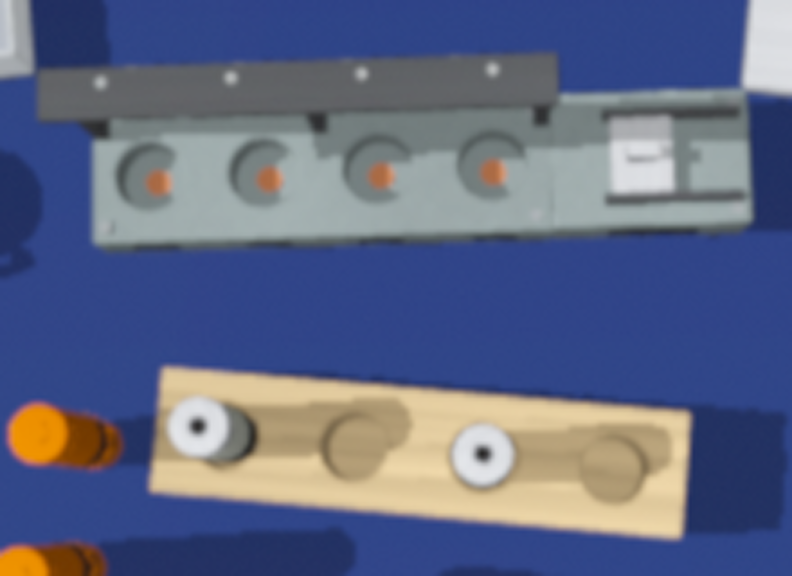

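The crop shows two white lanterns in carrier holes 1 (crop 198,427) and 3 (483,455). The orange ones stand outside the carrier, and all the wells are empty. Next I refine the rack pose and raise and turn the tool.

```bash
cat >> h.py <<'E'
def ray(c,u,v,z):
    d=c['T'][:3,:3]@np.array([(u-c['K'][0,2])/c['K'][0,0],(v-c['K'][1,2])/c['K'][1,1],1]); o=c['T'][:3,3]
    return o+d*(z-o[2])/d[2]
def proj(c,p):
    q=c['camera_from_world']@np.r_[p,1]; return (c['K']@q[:3]/q[2])[:2]
def tgt(yaw,th): # tool z tilted th forward from down, yaw of rack-like frame
    return R.from_euler('z',yaw)*R.from_euler('y',-th)*R.from_euler('xyz',[np.pi,0,np.pi])
def plan(G,yaw,th,s=None):
    s=s or robot.get_state(); Rt=tgt(yaw,th); Rc=R.from_euler('xyz',s['eef_rot'])
    T=np.array(G)+19*Rt.apply([0,0,1])
    print('turn(u)',np.round((Rc.inv()*Rt).as_rotvec()/.08,2),'shift in final axes(u)',np.round(Rt.inv().apply(T-s['eef_pos'])/50,3),'dworld',np.round(T-s['eef_pos'],1))
E
python3 - <<'E'
from h import *
c=dict(np.load('top0.npz')); P=cloud(c).reshape(-1,3); s=dict(np.load('scene0.npz')); Q=cloud(s).reshape(-1,3)
for nm,B in(('top',P),('sc',Q)):
  # rail front/back edge per y slice
  m=(B[:,2]>193)&(B[:,2]<208)&(B[:,0]>620)&(B[:,0]<710)&(B[:,1]>-80)&(B[:,1]<280); B1=B[m]
  ys=np.arange(-40,240,10); f=[B1[abs(B1[:,1]-y)<6][:,0] for y in ys]
  for q in(3,97): print(nm,'rail',q,np.polyfit(ys-98,[np.percentile(a,q) for a in f],1), 'y',np.percentile(B1[:,1],[.5,99.5]))
  m=(B[:,2]>41)&(B[:,2]<54)&(B[:,0]>570)&(B[:,0]<710)&(B[:,1]>-210)&(B[:,1]<280); B1=B[m]
  ys=np.arange(-160,240,10); f=[B1[abs(B1[:,1]-y)<6][:,0] for y in ys]
  print('front',np.polyfit(ys-98,[np.percentile(a,2) for a in f],1),'y',np.percentile(B1[:,1],[.3,99.7]))
  m=(B[:,2]>70)&(B[:,2]<90)&(B[:,0]>600)&(B[:,0]<700)&(B[:,1]>-200)&(B[:,1]<-60); B1=B[m]; print('tab',len(B1),B1.min(0),B1.max(0),B1.mean(0))
# wells: orange contacts pixels on floor z=15
hsv=cv2.cvtColor(c['pixels'],cv2.COLOR_RGB2HSV); m=cv2.inRange(hsv,(3,90,80),(25,255,255)); m[:185]=0;m[212:]=0;m[:,:230]=0;m[:,345:]=0
n,_,stt,cen=cv2.connectedComponentsWithStats(m)
for i in range(1,n):
  if stt[i,4]>5: print(stt[i,4],cen[i],ray(c,*cen[i],17).round(1))
gr=cv2.cvtColor(cv2.resize(c['pixels'],None,fx=4,fy=4,interpolation=3),cv2.COLOR_RGB2GRAY)
st()
E
```

```text
top rail 3 [-2.31614508e-02  6.53730015e+02] y [-55.43431527 251.63443536]
top rail 97 [-2.29467067e-02  6.83938275e+02] y [-55.43431527 251.63443536]
front [-2.24834469e-02  6.04261410e+02] y [-190.86736684  253.11103364]
tab 48 [ 648.86528848 -128.50159105   72.55734287] [ 658.22317667 -106.94072771   84.43303567] [ 653.68427727 -117.40123021   79.62199022]
sc rail 3 [-2.03885626e-02  6.54587873e+02] y [-55.52736087 254.52491496]
sc rail 97 [-2.22378466e-02  6.85528184e+02] y [-55.52736087 254.52491496]
front [-7.47253041e-02  6.07864720e+02] y [-190.66334924  254.84719084]
tab 77 [ 646.80206804 -128.82233279   70.06681343] [ 661.73121942 -105.11134054   85.83022186] [ 655.23543088 -117.40436038   77.83217808]
32 [336.5 197.5] [650.8 -18.5  17. ]
32 [274.5 199.5] [647. 137.  17.]
31 [305.4516129  198.41935484] [649.1  59.2  17. ]
32 [243.5 200.5] [645.1 215.2  17. ]
{'clock': 0.1, 'eef_pos': [290.016, 581.138, 221.553], 'eef_rot': [-3.14, 0.0, 2.679], 'wrist_force': [-0.01, -0.971, -0.645], 'width': 1.0, 'finger_force': 0.0, 'joint_pos': [-1.094, 0.322, -0.07, 1.452, 0.023, 1.371, -0.057]}
```

Emit:
arm_command(moves=[[-1, 0, 0, -1, 0, 0, -1], [-1, 0, 0, -1, 0, 0, -1], [-1, 0, 0, 0, 0, 0, -1], [-1, 0, 0, 0, 0, 0, -1], [-1, 0, 0, 0, 0, 0, -1], [-1, 0, 0, 0, 0, 0, -0.78]])

```text
clock: 0.7
eef_pos: [290.2, 581.4, 322.0]
eef_rot: [-3.141, -0.0, -3.139]
wrist_force: [0.7, 0.1, -0.1]
width: 1.001
finger_force: 0.0
```

Emit:
arm_command(moves=[[-1, -0.8, 0, 0, 0, 0, 0], [-1, -0.7, -0.6, 0, 0, 0, 0], [-1, -0.7, -0.6, 0, 0, 0, 0], [-1, -0.5, -0.8, 0, 0, 0, 0], [-1, -0.5, -0.8, 0, 0, 0, 0], [-1, 0, -0.9, 0, 0, 0, 0], [-1, 0, -0.9, 0, 0, 0, 0], [-1, 0, -0.9, 0, 0, 0, 0], [-1, 0, -0.9, 0, 0, 0, 0], [-1, 0, -0.9, 0, 0, 0, 0], [-1, 0, -0.9, 0, 0, 0, 0], [-1, 0, -0.9, 0, 0, 0, 0], [-1, 0, -0.9, 0, 0, 0, 0], [-1, 0, -0.9, 0, 0, 0, 0], [-1, 0, -0.9, 0, 0, 0, 0]])

```text
clock: 2.2
eef_pos: [449.4, -10.3, 322.3]
eef_rot: [3.141, -0.0, 3.141]
wrist_force: [0.7, 0.1, 0.7]
width: 1.001
finger_force: 0.0
```

Emit:
arm_command(moves=[[-1, 0, 0, 0, 0, -1, 0], [-1, 0, 0, 0, 0, -1, 0], [-1, 0, 0, 0, 0, -1, 0], [-1, 0, 0, 0, 0, -1, 0], [-1, 0, 0, 0, 0, -1, 0], [-1, 0, 0, 0, 0, -1, 0], [-1, 0, 0, 0, 0, 0, 0], [-1, 0, 0, 0, 0, 0, 0]])

```text
clock: 3.0
eef_pos: [475.2, -6.0, 314.1]
eef_rot: [3.133, 0.276, 3.14]
wrist_force: [0.4, 0.9, -0.4]
width: 0.998
finger_force: 0.0
```

```bash
python3 - <<'E'
from h import *
st()
plan([453,-11.5,215],0,.48); plan([453,-11.5,163],0,.48)
E
```

```text
{'clock': 3.0, 'eef_pos': [475.246, -5.963, 314.119], 'eef_rot': [3.133, 0.276, 3.14], 'wrist_force': [0.423, 0.915, -0.36], 'width': 0.998, 'finger_force': 0.0, 'joint_pos': [0.313, -0.3, -0.279, 1.916, -0.104, 1.24, 1.625]}
turn(u) [ 0.09 -2.55 -0.03] shift in final axes(u) [ 1.31  -0.111  1.933] dworld [ -13.5   -5.5 -116. ]
turn(u) [ 0.09 -2.55 -0.03] shift in final axes(u) [ 1.79  -0.111  2.855] dworld [ -13.5   -5.5 -168. ]
```

```bash
python3 - <<'E'
from h import *
plan([453,-11.5,215],0,.28); plan([453,-11.5,163],0,.28)
E
```

```text
turn(u) [ 0.1  -0.05 -0.02] shift in final axes(u) [ 0.975 -0.111  2.162] dworld [ -17.    -5.5 -117.4]
turn(u) [ 0.1  -0.05 -0.02] shift in final axes(u) [ 1.263 -0.111  3.162] dworld [ -17.    -5.5 -169.4]
```

Emit:
arm_command(moves=[[-1, 0.3, -0.11, 0.7, 0.1, 0, 0], [-1, 0.3, 0, 0.7, 0, 0, 0], [-1, 0.38, 0, 0.76, 0, 0, 0], [-1, 0, 0, 0, 0, -0.5, 0], [-1, 0, 0, 0, 0, -0.5, 0], [-1, 0, 0, 0, 0, -0.5, 0], [-1, 0, 0, 0, 0, -0.5, 0], [-1, 0, 0, 0, 0, 0, 0]])

```text
clock: 3.8
eef_pos: [490.8, -8.4, 185.3]
eef_rot: [3.139, 0.41, -3.136]
wrist_force: [-0.3, -0.3, 0.3]
width: 1.003
finger_force: 0.0
```

```bash
python3 - <<'E'
from h import *
s=st(); t=s['eef_rot'][1]
plan([453,-11.5,163],0,t);plan([453,-11.5,163],0,.32)
c=shot('top'); P=cloud(c).reshape(-1,3); save(c,'t1.png',(220,160,420,310),3.5)
E
```

```text
{'clock': 3.8, 'eef_pos': [490.754, -8.45, 185.33], 'eef_rot': [3.139, 0.41, -3.136], 'wrist_force': [-0.35, -0.284, 0.319], 'width': 1.003, 'finger_force': 0.0, 'joint_pos': [0.135, -0.3, -0.153, 2.213, -0.058, 0.816, 1.587]}
turn(u) [ 0.06 -0.    0.06] shift in final axes(u) [ 0.871 -0.061  0.489] dworld [-30.2  -3.1 -39.8]
turn(u) [0.06 1.13 0.06] shift in final axes(u) [ 0.857 -0.061  0.566] dworld [-31.8  -3.1 -40.4]
```

```bash
python3 - <<'E'
from h import *
plan([453,-11.5,190],0,.28);plan([453,-11.5,155],0,.28)
E
```

```text
turn(u) [0.06 1.63 0.06] shift in final axes(u) [ 0.704 -0.057  0.09 ] dworld [-32.6  -2.8 -14. ]
turn(u) [0.06 1.63 0.06] shift in final axes(u) [ 0.897 -0.057  0.762] dworld [-32.6  -2.8 -49. ]
```

View pics/t1.png

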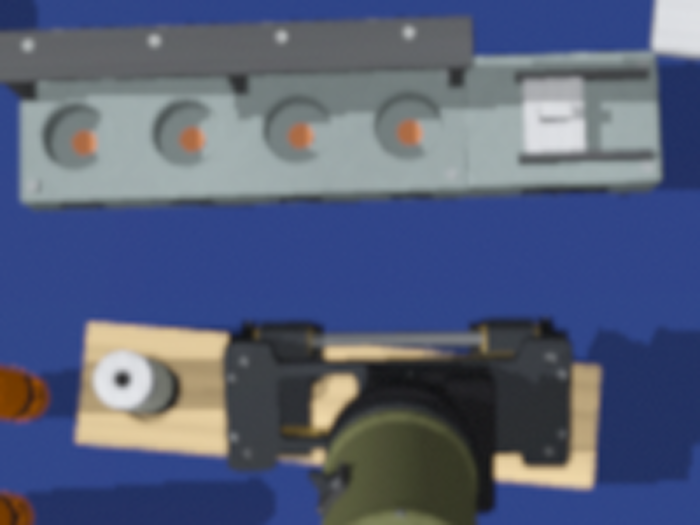

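The gripper straddles the hole 3 lantern, and the carrier still has its left edge at crop (80,320). Next I back off to sit above the lantern, then descend and grip.

Emit:
arm_command(moves=[[-1, 0, 0, 0, 0.06, 0.8, 0.06], [-1, 0, 0, 0, 0, 0.83, 0], [-1, 0.35, -0.05, 0.05, 0, 0, 0], [-1, 0.35, 0, 0.05, 0, 0, 0], [-1, 0.1, 0, 0.34, 0, 0, 0], [-1, 0.1, 0, 0.34, 0, 0, 0], [-1, 0, 0, 0, 0, 0, 0]])

```text
clock: 4.55
eef_pos: [457.0, -12.1, 134.1]
eef_rot: [-3.141, 0.276, 3.139]
wrist_force: [-0.3, 0.4, -0.2]
width: 1.003
finger_force: 0.0
```

```bash
python3 - <<'E'
from h import *
st();plan([453,-11.5,155],0,.28)
c=shot('wrist'); save(c,'w1.png'); c=shot('scene'); save(c,'s1.png',(200,100,420,280),3)
E
```

```text
{'clock': 4.55, 'eef_pos': [457.016, -12.129, 134.093], 'eef_rot': [-3.141, 0.276, 3.139], 'wrist_force': [-0.281, 0.429, -0.177], 'width': 1.003, 'finger_force': 0.0, 'joint_pos': [0.148, -0.233, -0.168, 2.236, -0.042, 0.859, 1.571]}
turn(u) [-0.02 -0.05 -0.03] shift in final axes(u) [-0.038  0.013 -0.044] dworld [1.2 0.6 2.6]
```

View pics/s1.png

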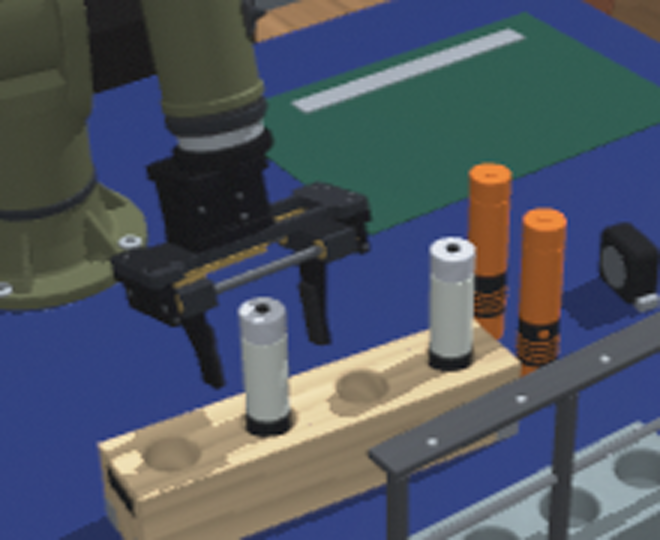

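The fingers straddle the white lantern, with tips at crop (215,380) and (320,340) and the lantern at (263,360). Closing now, then lifting.

Emit:
arm_command(moves=[[1, 0, 0, 0, 0, 0, 0], [1, 0, 0, 0, 0, 0, 0], [1, 0, 0, 0, 0, 0, 0], [1, 0, 0, 0, 0, 0, 0], [1, 0, 0, 0, 0, 0, 0], [1, 0, 0, 0, 0, 0, 0], [1, 0, 0, 0, 0, 0, 0]])

```text
clock: 5.35
eef_pos: [458.8, -12.9, 135.9]
eef_rot: [-3.141, 0.281, 3.138]
wrist_force: [-0.1, 1.3, 1.0]
width: 0.445
finger_force: 0.2
```

```bash
python3 - <<'E'
from h import *
st()
c=shot('scene'); P=cloud(c).reshape(-1,3)
save(c,'s2.png',(200,100,420,280),3)
E
```

```text
{'clock': 5.35, 'eef_pos': [458.794, -12.865, 135.92], 'eef_rot': [-3.141, 0.281, 3.138], 'wrist_force': [-0.053, 1.319, 1.03], 'width': 0.445, 'finger_force': 0.247, 'joint_pos': [0.153, -0.234, -0.171, 2.234, -0.042, 0.858, 1.571]}
```

View pics/s2.png

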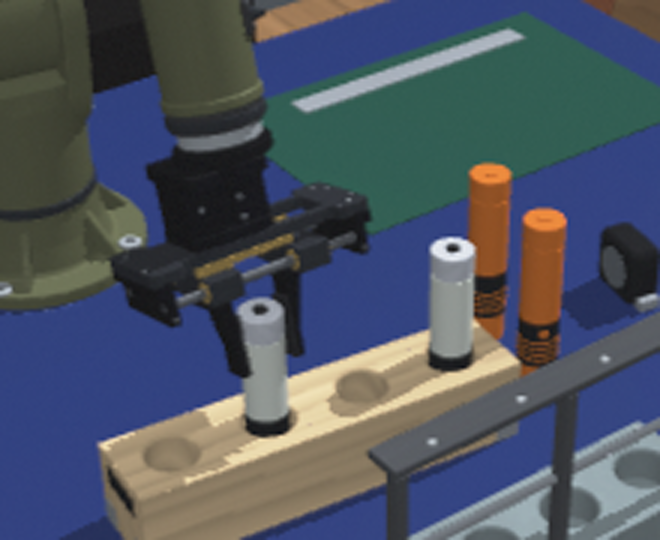

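The fingers have just reached the lantern (0.445 opening). I wait for grip force.

Emit:
arm_command(moves=[[1, 0, 0, 0, 0, 0, 0], [1, 0, 0, 0, 0, 0, 0], [1, 0, 0, 0, 0, 0, 0], [1, 0, 0, 0, 0, 0, 0]])

```text
clock: 5.8
eef_pos: [458.8, -12.8, 135.9]
eef_rot: [-3.141, 0.281, 3.138]
wrist_force: [0.0, 1.0, -0.6]
width: 0.408
finger_force: 30.0
```

Emit:
arm_command(moves=[[1, -0.07, 0, -0.24, 0, 0, 0], [1, -0.14, 0, -0.48, 0, 0, 0], [1, -0.14, 0, -0.48, 0, 0, 0], [1, -0.07, 0, -0.24, 0, 0, 0], [1, 0, 0, 0, 0, 0, 0]])

```text
clock: 6.3
eef_pos: [460.0, -12.9, 212.5]
eef_rot: [-3.14, 0.284, 3.138]
wrist_force: [0.4, 0.3, -4.2]
width: 0.409
finger_force: 30.0
```

```bash
cat >> h.py <<'E'
def lampfit(c,x,y,z0,z1,r=40):
    P=cloud(c); hsv=cv2.cvtColor(c['pixels'],cv2.COLOR_RGB2HSV)
    m=(hsv[...,1]<60)&(hsv[...,2]>120)&(np.hypot(P[...,0]-x,P[...,1]-y)<r)&(P[...,2]>z0)&(P[...,2]<z1)
    B=P[m]; return B
E
python3 - <<'E'
from h import *
s=st(); c=shot('scene'); B=lampfit(c,458,-12,100,270)
print(len(B),B.min(0),B.max(0)); 
for z in range(110,270,15):
    q=B[abs(B[:,2]-z)<8]
    if len(q)>5: print(z,len(q),np.median(q,0).round(1))
plan([580,-19,210],.0225,.28)
save(c,'s3.png',(200,80,420,280),3)
E
```

```text
{'clock': 6.3, 'eef_pos': [459.963, -12.861, 212.525], 'eef_rot': [-3.14, 0.284, 3.138], 'wrist_force': [0.372, 0.276, -4.173], 'width': 0.409, 'finger_force': 29.962, 'joint_pos': [0.15, -0.301, -0.156, 2.125, -0.049, 1.03, 1.58]}
590 [434.27915413 -32.33381861 100.01616459] [474.07964633   3.55093955 260.7886769 ]
110 62 [465.5 -18.8 108. ]
155 8 [464.1 -21.7 162.3]
170 81 [465.7 -20.3 170.8]
185 89 [465.1 -19.9 184.8]
200 80 [466.5 -19.9 199.2]
215 64 [467.  -16.9 214.6]
230 63 [466.7 -17.4 230.5]
245 69 [466.  -18.2 245.2]
260 98 [457.6 -15.7 256.6]
turn(u) [-0.1   0.02 -0.31] shift in final axes(u) [-2.318 -0.178  1.067] dworld [126.3  -6.1 -19.2]
```

View pics/s3.png

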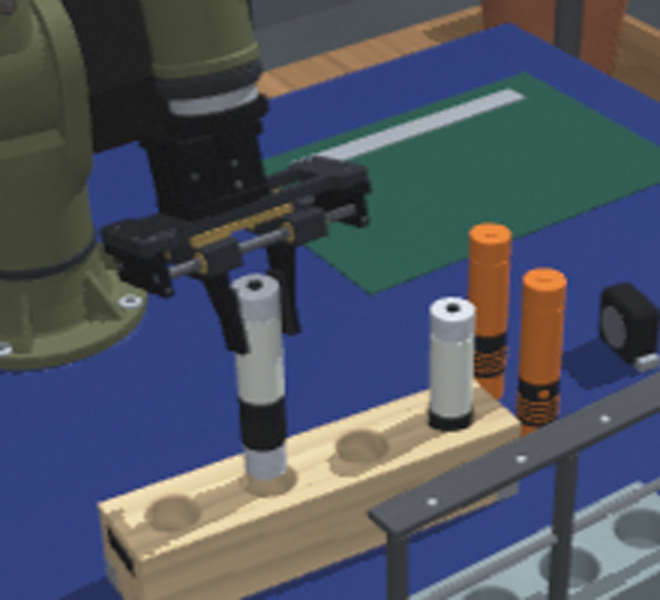

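The lantern hangs upright in the gripper with its foot just clear of hole 3 (crop 265,470). Moving to the front of the rack and leaning it.

Emit:
arm_command(moves=[[1, -0.3, 0, 0.08, 0, 0, 0], [1, -0.61, -0.05, 0.17, -0.1, 0, -0.31], [1, -0.61, -0.05, 0.17, 0, 0, 0], [1, -0.61, -0.05, 0.17, 0, 0, 0], [1, -0.3, 0, 0.08, 0, 0, 0], [1, 0, 0, 0, 0, -0.7, 0], [1, 0, 0, 0, 0, -0.7, 0], [1, 0, 0, 0, 0, -0.6, 0], [1, 0, 0, 0, 0, 0, 0], [1, 0, 0, 0, 0, 0, 0]])

```text
clock: 7.35
eef_pos: [584.1, -18.7, 211.2]
eef_rot: [-3.141, 0.438, -3.119]
wrist_force: [0.1, 0.1, -2.3]
width: 0.41
finger_force: 30.0
```

```bash
cat >> h.py <<'E'
def cyl(c,z0=60,z1=290,seed=None):
    """fit lamp axis: cylinder r=18 to whitish points near TCP"""
    from scipy.optimize import least_squares
    s=robot.get_state(); Rt=R.from_euler('xyz',s['eef_rot']); G=s['eef_pos']-19*Rt.apply([0,0,1]) if seed is None else np.array(seed)
    P=cloud(c); hsv=cv2.cvtColor(c['pixels'],cv2.COLOR_RGB2HSV)
    m=(hsv[...,1]<50)&(hsv[...,2]>140)&(np.abs(P[...,1]-G[1])<45)&(np.abs(P[...,0]-G[0])<60)&(P[...,2]>z0)&(P[...,2]<z1)
    m=cv2.erode(m.astype(np.uint8),np.ones((3,3)))>0
    B=P[m]
    def f(p):
        d=np.array([p[2],p[3],1]);d/=np.linalg.norm(d); q=B-np.array([p[0],p[1],G[2]]); return np.linalg.norm(np.cross(q,d),axis=1)-18
    r=least_squares(f,[G[0],G[1],0,0],loss='soft_l1',f_scale=2)
    print('G',G.round(1),'axis at G.z',r.x[:2].round(1),'slopes dx,dy /dz',r.x[2:].round(3),'n',len(B),'rms',np.sqrt((r.fun**2).mean()).round(2),'z',B[:,2].min().round(),B[:,2].max().round())
    return r.x,G
E
python3 - <<'E'
from h import *
s=st(); c=shot('scene'); cyl(c)
save(c,'s4.png',(220,80,460,340),2.3)
E
```

```text
{'clock': 7.35, 'eef_pos': [584.101, -18.728, 211.155], 'eef_rot': [-3.141, 0.438, -3.119], 'wrist_force': [0.118, 0.062, -2.278], 'width': 0.41, 'finger_force': 29.966, 'joint_pos': [0.152, -0.118, -0.151, 2.023, -0.037, 0.797, 1.611]}
G [576.7 -18.8 229. ] axis at G.z [571.9 -18.7] slopes dx,dy /dz [-0.154 -0.017] n 436 rms 2.28 z 90.0 261.0
```

View pics/s4.png

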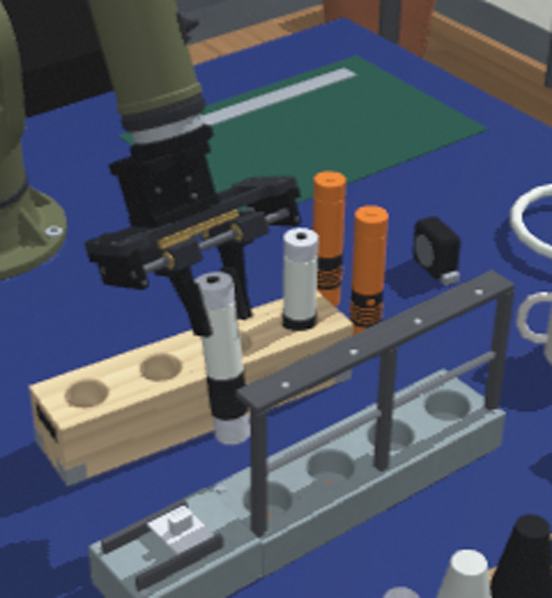

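The lantern leans about 9° toward the robot, with its foot (crop 230,430) in front of well 4 and clear of the rack. Moving over well 4, then lowering to just above the bore.

Emit:
arm_command(moves=[[1, -0.3, -0.01, 0.13, 0, 0, 0], [1, -0.38, -0.01, 0.18, 0, 0, 0], [1, -0.38, -0.01, 0.19, 0, 0, 0], [1, 0.12, 0, 0.27, 0, 0, 0], [1, 0.12, 0, 0.27, 0, 0, 0], [1, 0, 0, 0, 0, 0, 0], [1, 0, 0, 0, 0, 0, 0]])

```text
clock: 8.1
eef_pos: [644.7, -18.8, 182.5]
eef_rot: [-3.142, 0.44, -3.119]
wrist_force: [-0.6, 0.0, -2.5]
width: 0.406
finger_force: 30.0
```

```bash
python3 - <<'E'
from h import *
s=st(); c=shot('scene'); cyl(c)
save(c,'s5.png',(260,180,400,320),4)
c=shot('top'); cyl(c); save(c,'t5.png',(300,140,420,260),5)
E
```

```text
{'clock': 8.1, 'eef_pos': [644.676, -18.819, 182.506], 'eef_rot': [-3.142, 0.44, -3.119], 'wrist_force': [-0.605, 0.004, -2.492], 'width': 0.406, 'finger_force': 29.986, 'joint_pos': [0.145, 0.038, -0.157, 1.935, 0.001, 0.728, 1.582]}
G [636.9 -19.  200.2] axis at G.z [631.4 -15.3] slopes dx,dy /dz [-0.237 -0.305] n 121 rms 3.06 z 138.0 228.0h.py:44: RuntimeWarning: Mean of empty slice.
  print('G',G.round(1),'axis at G.z',r.x[:2].round(1),'slopes dx,dy /dz',r.x[2:].round(3),'n',len(B),'rms',np.sqrt((r.fun**2).mean()).round(2),'z',B[:,2].min().round(),B[:,2].max().round())
  ret = ret.dtype.type(ret / rcount)
Traceback (most recent call last):
  File "h.py", line 44, in cyl
    print('G',G.round(1),'axis at G.z',r.x[:2].round(1),'slopes dx,dy /dz',r.x[2:].round(3),'n',len(B),'rms',np.sqrt((r.fun**2).mean()).round(2),'z',B[:,2].min().round(),B[:,2].max().round())
                                                                                                                                                     ~~~~~~~~~~^^
ValueError: zero-size array to reduction operation minimum which has no identity
```

View pics/s5.png

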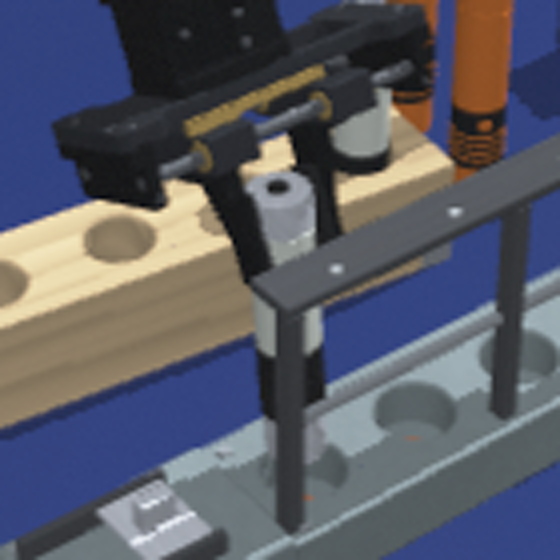

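The foot (crop 295,435) hovers right over well 4's mouth (305,470), and the cap is in front of the rail. Lowering gently and watching the force.

Emit:
arm_command(moves=[[1, 0.11, 0, 0.17, 0, 0, 0], [1, 0.085, 0, 0.18, 0, 0, 0], [1, 0, 0, 0, 0, 0, 0]])

```text
clock: 8.5
eef_pos: [642.9, -18.9, 161.3]
eef_rot: [-3.142, 0.441, -3.119]
wrist_force: [2.9, -0.2, -3.6]
width: 0.405
finger_force: 30.0
```

Emit:
arm_command(moves=[[1, 0.07, 0, 0.145, 0, 0, 0], [1, 0, 0, 0, 0, 0, 0]])

```text
clock: 8.7
eef_pos: [643.3, -18.9, 154.2]
eef_rot: [-3.141, 0.442, -3.119]
wrist_force: [3.7, -0.6, -5.2]
width: 0.411
finger_force: 30.0
```

Emit:
arm_command(moves=[[1, 0.05, 0, 0.109, 0, 0, 0], [1, 0, 0, 0, 0, 0, 0]])

```text
clock: 8.9
eef_pos: [643.5, -18.9, 148.7]
eef_rot: [-3.141, 0.442, -3.119]
wrist_force: [6.1, -0.3, -5.3]
width: 0.406
finger_force: 30.0
```

The front rim pushes lightly (+x 6 N), so I shift 2.5 mm back and go on.

Emit:
arm_command(moves=[[1, -0.05, 0, 0.023, 0, 0, 0], [1, 0, 0, 0, 0, 0, 0]])

```text
clock: 9.1
eef_pos: [645.3, -18.9, 148.4]
eef_rot: [-3.141, 0.439, -3.119]
wrist_force: [0.9, -0.2, -3.2]
width: 0.404
finger_force: 30.0
```

Emit:
arm_command(moves=[[1, 0.035, 0, 0.072, 0, 0, 0], [1, 0, 0, 0, 0, 0, 0]])

```text
clock: 9.3
eef_pos: [645.3, -18.9, 144.1]
eef_rot: [-3.141, 0.44, -3.119]
wrist_force: [2.0, -1.2, -2.8]
width: 0.403
finger_force: 30.0
```

Emit:
arm_command(moves=[[1, 0.02, 0, 0.045, 0, 0, 0], [1, 0, 0, 0, 0, 0, 0]])

```text
clock: 9.5
eef_pos: [646.3, -18.9, 143.5]
eef_rot: [-3.141, 0.442, -3.119]
wrist_force: [-1.5, 0.2, 2.6]
width: 0.409
finger_force: 30.0
```

The foot is on the floor (z force +2.6). Now I swing about half way, keeping the fingers clear of the rail.

Emit:
arm_command(moves=[[1, -0.07, 0, 0.03, 0, 0.5, 0], [1, -0.08, 0, 0.03, 0, 0.6, 0], [1, 0, 0, 0, 0, 0, 0]])

```text
clock: 9.8
eef_pos: [655.1, -18.5, 143.0]
eef_rot: [-3.142, 0.353, -3.119]
wrist_force: [0.3, 1.1, -2.2]
width: 0.409
finger_force: 30.0
```

```bash
python3 - <<'E'
from h import *
st(); c=shot('scene'); save(c,'s6.png',(260,160,420,320),4)
E
```

```text
{'clock': 9.8, 'eef_pos': [655.117, -18.55, 143.041], 'eef_rot': [-3.142, 0.353, -3.119], 'wrist_force': [0.281, 1.13, -2.193], 'width': 0.409, 'finger_force': 29.995, 'joint_pos': [0.133, 0.146, -0.155, 1.876, 0.029, 0.767, 1.56]}
```

View pics/s6.png

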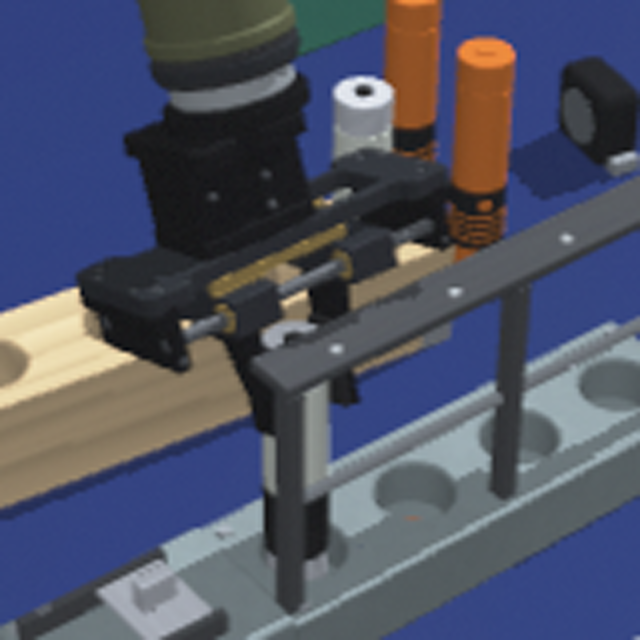

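The foot is in well 4 (crop 310,555) and the top is going under the rail. I lower 1.5 mm, release and back off.

Emit:
arm_command(moves=[[1, 0.01, 0, 0.03, 0, 0, 0], [1, 0, 0, 0, 0, 0, 0], [0, 0, 0, 0, 0, 0, 0], [-1, 0, 0, 0, 0, 0, 0], [-1, 0, 0, 0, 0, 0, 0], [-1, 0, 0, 0, 0, 0, 0], [-1, 0, 0, 0, 0, 0, 0], [-1, 0, 0, 0, 0, 0, 0], [-1, 0, 0, -0.4, 0, 0, 0], [-1, 0, 0, -0.8, 0, 0, 0], [-1, 0, 0, -0.8, 0, 0, 0], [-1, 0, 0, -0.5, 0, 0, 0], [-1, 0, 0, 0, 0, 0, 0]])

```text
clock: 11.15
eef_pos: [612.4, -19.7, 264.1]
eef_rot: [-3.14, 0.362, -3.119]
wrist_force: [0.6, -0.6, 0.7]
width: 1.001
finger_force: 0.0
```

```bash
python3 - <<'E'
from h import *
st(); c=shot('scene'); cyl(c,50,182,[650,-18.7,100]); P=cloud(c).reshape(-1,3)
t=shot('top'); B=cloud(t).reshape(-1,3)
for y in(157,): 
    for C in(P,B):
        m=(abs(C[:,0]-465)<60)&(abs(C[:,1]-y)<50)&(C[:,2]>170)&(C[:,2]<192); L=C[m]; print('lamp1',len(L),np.median(L,0).round(1),L.min(0).round(),L.max(0).round())
m=(B[:,2]>60)&(B[:,2]<82)&(abs(B[:,0]-455)<70)&(abs(B[:,1]-60)<250);print('carr',cv2.minAreaRect(B[m][:,:2].astype(np.float32)))
a=c['pixels'][160:320,260:420]; b=t['pixels'][150:310,210:370]
cv2.imwrite('pics/b7.png',cv2.resize(np.hstack([a,b])[:,:,::-1],(800,400),interpolation=2))
E
```

```text
{'clock': 11.15, 'eef_pos': [612.397, -19.701, 264.064], 'eef_rot': [-3.14, 0.362, -3.119], 'wrist_force': [0.645, -0.577, 0.706], 'width': 1.001, 'finger_force': 0.0, 'joint_pos': [0.149, -0.037, -0.153, 1.82, -0.013, 0.997, 1.593]}
G [650.  -18.7 100. ] axis at G.z [652.8 -35. ] slopes dx,dy /dz [-0.046  0.025] n 20 rms 0.08 z 112.0 162.0
lamp1 124 [474.6 157.8 179.2] [450. 143. 170.] [488. 178. 186.]
lamp1 220 [467.8 157.5 179.7] [451. 140. 172.] [485. 175. 187.]
carr ((455.30291748046875, 57.29206848144531), (122.2542953491211, 405.6202697753906), 2.3588614463806152)
```

View pics/b7.png

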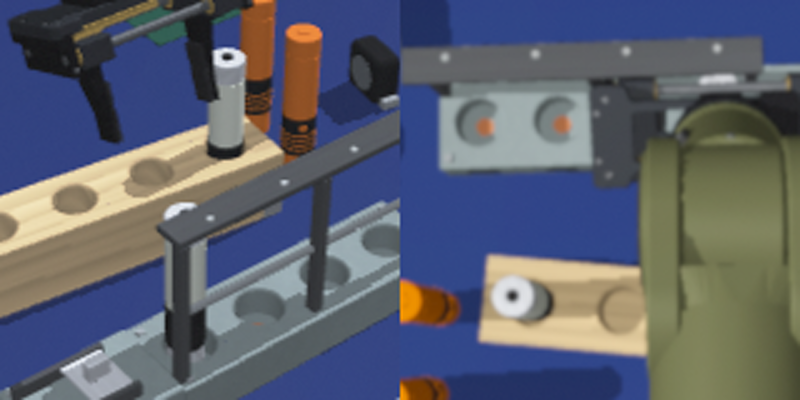

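The lantern in well 4 stands upright under the rail (left crop 185,280). The other is unmoved at (468,157.5).

```bash
python3 - <<'E'
from h import *
plan([467,157.5,245],0,.28); plan([467,157.5,155],0,.28)
E
```

```text
turn(u) [0.08 0.93 0.26] shift in final axes(u) [ 2.84   3.544 -0.147] dworld [-138.5  177.2  -32.2]
turn(u) [0.08 0.93 0.26] shift in final axes(u) [3.338 3.544 1.582] dworld [-138.5  177.2 -122.2]
```

Emit:
arm_command(moves=[[-1, 0, 0, 0, 0.08, 0.93, 0.26], [-1, 0.57, 0.71, -0.03, 0, 0, 0], [-1, 0.57, 0.71, -0.03, 0, 0, 0], [-1, 0.57, 0.71, -0.03, 0, 0, 0], [-1, 0.57, 0.71, -0.03, 0, 0, 0], [-1, 0.57, 0.7, -0.03, 0, 0, 0], [-1, 0, 0, 0, 0, 0, 0]])

```text
clock: 11.95
eef_pos: [467.1, 162.5, 223.8]
eef_rot: [-3.141, 0.274, -3.132]
wrist_force: [0.5, -0.7, 0.3]
width: 1.002
finger_force: 0.0
```

```bash
python3 - <<'E'
from h import *
st(); c=shot('top'); cc=shot('scene')
B=lampfit(cc,469,157,160,190); print('lamp1 scene',np.median(B,0),B.min(0),B.max(0))
P=cloud(c).reshape(-1,3); m=(P[:,2]>170)&(P[:,2]<192)&(abs(P[:,0]-645)<30)&(abs(P[:,1]+19)<40); print(P[m].mean(0),m.sum())
cyl(cc,50,186,[650,-18.7,100])
plan([467,157.5,155],0,.28)
E
```

```text
{'clock': 11.95, 'eef_pos': [467.139, 162.471, 223.752], 'eef_rot': [-3.141, 0.274, -3.132], 'wrist_force': [0.507, -0.702, 0.311], 'width': 1.002, 'finger_force': 0.0, 'joint_pos': [-0.024, -0.207, -0.397, 2.019, 0.034, 1.063, 1.145]}
lamp1 scene [475.34129117 153.98087361 177.25445782] [448.81259623 139.9123509  160.20023849] [489.4617997  176.54679932 183.67201572]
[643.1118116  -20.01393949 184.19949658] 204
G [650.  -18.7 100. ] axis at G.z [650.1 -33.1] slopes dx,dy /dz [ 0.035 -0.032] n 20 rms 0.07 z 108.0 162.0
turn(u) [-0.   -0.04  0.04] shift in final axes(u) [ 0.458 -0.003  1.704] dworld [  1.5  -0.2 -88.2]
```

Emit:
arm_command(moves=[[-1, 0.15, 0, 0.57, 0, 0, 0.04], [-1, 0.15, 0, 0.57, 0, 0, 0], [-1, 0.15, 0, 0.57, 0, 0, 0], [-1, 0, 0, 0, 0, 0, 0]])

```text
clock: 12.45
eef_pos: [470.8, 154.5, 132.9]
eef_rot: [-3.14, 0.269, 3.137]
wrist_force: [-0.8, 0.3, -0.7]
width: 0.999
finger_force: 0.0
```

```bash
python3 - <<'E'
from h import *
st(); plan([467,157.5,155],0,.28)
E
```

```text
{'clock': 12.45, 'eef_pos': [470.843, 154.468, 132.948], 'eef_rot': [-3.14, 0.269, 3.137], 'wrist_force': [-0.823, 0.287, -0.662], 'width': 0.999, 'finger_force': 0.0, 'joint_pos': [-0.017, -0.118, -0.415, 2.136, 0.088, 0.872, 1.082]}
turn(u) [-0.04 -0.13 -0.06] shift in final axes(u) [-0.048  0.061 -0.065] dworld [1.4 3.  3.8]
```

Corrected by 3 mm, then close.

Emit:
arm_command(moves=[[-1, -0.04, 0.06, -0.06, 0, 0, 0], [1, 0, 0, 0, 0, 0, 0], [1, 0, 0, 0, 0, 0, 0], [1, 0, 0, 0, 0, 0, 0], [1, 0, 0, 0, 0, 0, 0], [1, 0, 0, 0, 0, 0, 0], [1, 0, 0, 0, 0, 0, 0], [1, 0, 0, 0, 0, 0, 0], [1, 0, 0, 0, 0, 0, 0], [1, 0, 0, 0, 0, 0, 0], [1, 0, 0, 0, 0, 0, 0], [1, 0, 0, 0, 0, 0, 0]])

```text
clock: 13.65
eef_pos: [474.6, 160.2, 141.5]
eef_rot: [3.141, 0.279, 3.139]
wrist_force: [0.8, -0.9, 0.5]
width: 0.407
finger_force: 30.0
```

Emit:
arm_command(moves=[[1, -0.07, 0, -0.24, 0, 0, 0], [1, -0.14, 0, -0.48, 0, 0, 0], [1, -0.14, 0, -0.48, 0, 0, 0], [1, -0.1, 0, -0.34, 0, 0, 0], [1, 0, 0, 0, 0, 0, 0], [1, 0, 0, 0, 0, 0, 0]])

```text
clock: 14.25
eef_pos: [474.6, 160.3, 221.5]
eef_rot: [3.14, 0.278, 3.139]
wrist_force: [0.1, -0.3, -2.0]
width: 0.405
finger_force: 30.0
```

```bash
python3 - <<'E'
from h import *
st(); c=shot('scene'); cyl(c); plan([577,215.3,235],.0225,.28)
cyl(c,50,186,[650,-18.7,100])
E
```

```text
{'clock': 14.25, 'eef_pos': [474.6, 160.347, 221.479], 'eef_rot': [3.14, 0.278, 3.139], 'wrist_force': [0.087, -0.312, -1.995], 'width': 0.405, 'finger_force': 29.977, 'joint_pos': [-0.019, -0.193, -0.396, 2.013, 0.043, 1.052, 1.134]}
G [469.  160.1 238.8] axis at G.z [465.5 157.6] slopes dx,dy /dz [-0.016 -0.058] n 203 rms 2.66 z 101.0 264.0
turn(u) [-0.08 -0.04 -0.3 ] shift in final axes(u) [-2.08   1.058  0.678] dworld [108.1  55.3  -3.8]
G [650.  -18.7 100. ] axis at G.z [651.5 -34.2] slopes dx,dy /dz [-0.004 -0.   ] n 15 rms 0.16 z 109.0 148.0
```

Emit:
arm_command(moves=[[1, 0, 0, 0, -0.08, 0, -0.3], [1, -0.52, 0.26, 0.17, 0, 0, 0], [1, -0.52, 0.27, 0.17, 0, 0, 0], [1, -0.52, 0.26, 0.17, 0, 0, 0], [1, -0.52, 0.27, 0.17, 0, 0, 0], [1, 0, 0, 0, 0, -0.7, 0], [1, 0, 0, 0, 0, -0.7, 0], [1, 0, 0, 0, 0, -0.6, 0], [1, 0, 0, 0, 0, 0, 0], [1, 0, 0, 0, 0, 0, 0], [1, 0, 0, 0, 0, 0, 0]])

```text
clock: 15.4
eef_pos: [583.4, 215.5, 217.5]
eef_rot: [3.141, 0.438, -3.12]
wrist_force: [0.3, -0.1, -2.4]
width: 0.407
finger_force: 30.0
```

```bash
python3 - <<'E'
from h import *
s=st(); c=shot('scene'); cyl(c); c=shot('scene');save(c,'s8.png',(270,80,450,300),2.7)
s=st()
E
```

```text
{'clock': 15.4, 'eef_pos': [583.356, 215.472, 217.45], 'eef_rot': [3.141, 0.438, -3.12], 'wrist_force': [0.254, -0.137, -2.423], 'width': 0.407, 'finger_force': 29.985, 'joint_pos': [-0.059, -0.006, -0.452, 1.906, 0.261, 0.867, 0.949]}
G [575.5 215.3 234.9] axis at G.z [572.1 214.3] slopes dx,dy /dz [-0.174 -0.033] n 365 rms 2.48 z 95.0 258.0
{'clock': 15.5, 'eef_pos': [583.58, 215.536, 217.782], 'eef_rot': [3.141, 0.438, -3.121], 'wrist_force': [0.838, -0.271, -2.762], 'width': 0.403, 'finger_force': 29.985, 'joint_pos': [-0.059, -0.006, -0.452, 1.905, 0.261, 0.866, 0.949]}
```

View pics/s8.png

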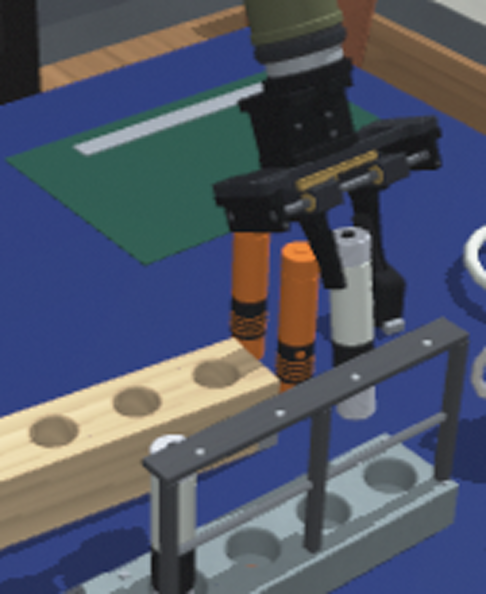

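The tilted lantern (crop 350,330) hangs before well 1 (390,470), and the carrier is now empty. Moving over well 1 and lowering.

Emit:
arm_command(moves=[[1, -0.3, -0.01, 0.14, 0, 0, 0], [1, -0.34, -0.01, 0.16, 0, 0, 0], [1, -0.34, -0.01, 0.16, 0, 0, 0], [1, 0, 0, 0, 0, 0, 0], [1, 0.12, 0, 0.26, 0, 0, 0], [1, 0.12, 0, 0.26, 0, 0, 0], [1, 0, 0, 0, 0, 0, 0], [1, 0, 0, 0, 0, 0, 0]])

```text
clock: 16.3
eef_pos: [636.7, 215.3, 188.0]
eef_rot: [-3.141, 0.437, -3.119]
wrist_force: [0.6, 0.1, -1.5]
width: 0.403
finger_force: 30.0
```

```bash
python3 - <<'E'
from h import *
s=st(); c=shot('scene'); save(c,'s9.png',(340,140,460,280),4)
E
```

```text
{'clock': 16.3, 'eef_pos': [636.656, 215.295, 187.99], 'eef_rot': [-3.141, 0.437, -3.119], 'wrist_force': [0.591, 0.148, -1.488], 'width': 0.403, 'finger_force': 30.0, 'joint_pos': [-0.06, 0.127, -0.434, 1.837, 0.334, 0.817, 0.929]}
```

View pics/s9.png

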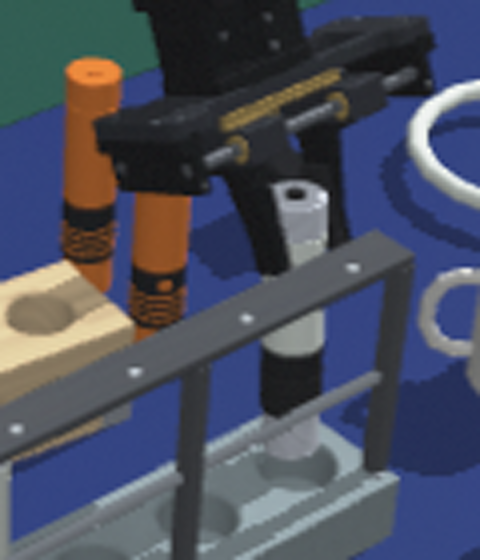

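The foot (crop 290,440) is over well 1 (300,468). Going down 30 mm, about 1 mm further back.

Emit:
arm_command(moves=[[1, 0.065, 0, 0.19, 0, 0, 0], [1, 0.085, 0, 0.18, 0, 0, 0], [1, 0, 0, 0, 0, 0, 0]])

```text
clock: 16.65
eef_pos: [637.4, 214.8, 166.7]
eef_rot: [-3.141, 0.436, -3.119]
wrist_force: [0.1, -0.1, -3.1]
width: 0.405
finger_force: 30.0
```

Emit:
arm_command(moves=[[1, 0.07, 0, 0.145, 0, 0, 0], [1, 0, 0, 0, 0, 0, 0]])

```text
clock: 16.85
eef_pos: [637.9, 215.2, 159.7]
eef_rot: [3.142, 0.437, -3.119]
wrist_force: [0.7, -0.1, -1.7]
width: 0.409
finger_force: 30.0
```

Emit:
arm_command(moves=[[1, 0.035, 0, 0.072, 0, 0, 0], [1, 0, 0, 0, 0, 0, 0]])

```text
clock: 17.05
eef_pos: [638.2, 215.4, 156.6]
eef_rot: [3.141, 0.438, -3.12]
wrist_force: [0.8, 0.5, -2.6]
width: 0.408
finger_force: 30.0
```

Emit:
arm_command(moves=[[1, 0.04, 0, 0.08, 0, 0, 0], [1, 0, 0, 0, 0, 0, 0]])

```text
clock: 17.25
eef_pos: [638.2, 215.4, 152.1]
eef_rot: [3.141, 0.439, -3.12]
wrist_force: [0.7, 0.8, -3.8]
width: 0.406
finger_force: 30.0
```

Emit:
arm_command(moves=[[1, 0.025, 0, 0.055, 0, 0, 0], [1, 0, 0, 0, 0, 0, 0]])

```text
clock: 17.45
eef_pos: [638.4, 215.4, 149.4]
eef_rot: [3.141, 0.439, -3.12]
wrist_force: [1.0, 0.5, -3.0]
width: 0.398
finger_force: 30.0
```

Emit:
arm_command(moves=[[1, 0.02, 0, 0.036, 0, 0, 0], [1, 0, 0, 0, 0, 0, 0]])

```text
clock: 17.65
eef_pos: [639.0, 215.6, 148.9]
eef_rot: [3.141, 0.441, -3.12]
wrist_force: [-0.3, -0.4, 3.1]
width: 0.407
finger_force: 30.0
```

Emit:
arm_command(moves=[[1, 0.01, 0, 0.025, 0, 0, 0], [1, 0, 0, 0, 0, 0, 0]])

```text
clock: 17.85
eef_pos: [639.8, 215.8, 148.7]
eef_rot: [3.14, 0.443, -3.12]
wrist_force: [-1.5, -1.0, 6.8]
width: 0.405
finger_force: 30.0
```

The foot is on the floor. Half swing, release, back off.

Emit:
arm_command(moves=[[1, -0.07, 0, 0.02, 0, 0.5, 0], [1, -0.08, 0, 0.02, 0, 0.6, 0], [1, 0, 0, 0, 0, 0, 0], [1, 0.01, 0, 0.02, 0, 0, 0], [1, 0, 0, 0, 0, 0, 0], [0, 0, 0, 0, 0, 0, 0], [-1, 0, 0, 0, 0, 0, 0], [-1, 0, 0, 0, 0, 0, 0], [-1, 0, 0, 0, 0, 0, 0], [-1, 0, 0, 0, 0, 0, 0], [-1, 0, 0, 0, 0, 0, 0], [-1, 0, 0, -0.4, 0, 0, 0], [-1, 0, 0, -0.8, 0, 0, 0], [-1, 0, 0, -0.8, 0, 0, 0], [-1, 0, 0, -0.6, 0, 0, 0], [-1, 0, 0, 0, 0, 0, 0]])

```text
clock: 19.45
eef_pos: [602.5, 216.4, 274.7]
eef_rot: [3.138, 0.36, -3.119]
wrist_force: [-0.0, -0.1, 0.8]
width: 1.002
finger_force: 0.0
```

```bash
python3 - <<'E'
from h import *
s=st(); c=shot('scene'); t=shot('top')
a=c['pixels'][140:320,240:460]; b=t['pixels'][140:320,200:420]
cv2.imwrite('pics/b10.png',cv2.resize(np.hstack([a,b])[:,:,::-1],(800,327),interpolation=2))
T=cloud(t).reshape(-1,3);S=cloud(c).reshape(-1,3)
for C in(T,S):
  for x,y in((646.4,215.3),(651.6,-18.7)):
    m=(C[:,2]>170)&(C[:,2]<190)&(abs(C[:,0]-x)<35)&(abs(C[:,1]-y)<30); L=C[m]
    if len(L): print(m.sum(),np.median(L,0).round(1),L.min(0).round(1),L.max(0).round(1))
plan([655,-117.4,84],.0225,0)
E
```

```text
{'clock': 19.45, 'eef_pos': [602.458, 216.402, 274.734], 'eef_rot': [3.138, 0.36, -3.119], 'wrist_force': [-0.007, -0.051, 0.762], 'width': 1.002, 'finger_force': 0.0, 'joint_pos': [-0.028, 0.048, -0.458, 1.718, 0.201, 1.062, 1.042]}
55 [648.2 216.1 184.5] [631.9 201.8 179.4] [653.6 229.6 188.4]
206 [643.2 -19.1 184.4] [627.5 -36.5 170.2] [657.9  -3.7 189.2]
43 [632.8 218.8 185.1] [623.1 201.  171.4] [681.  245.3 188.8]
46 [635.1 -19.6 185. ] [627.6 -45.4 172.3] [686.2  -1.8 189.6]
turn(u) [ 0.01  4.4  -0.01] shift in final axes(u) [-0.924 -6.663  4.083] dworld [  53.7 -332.  -204.1]
```

View pics/b10.png

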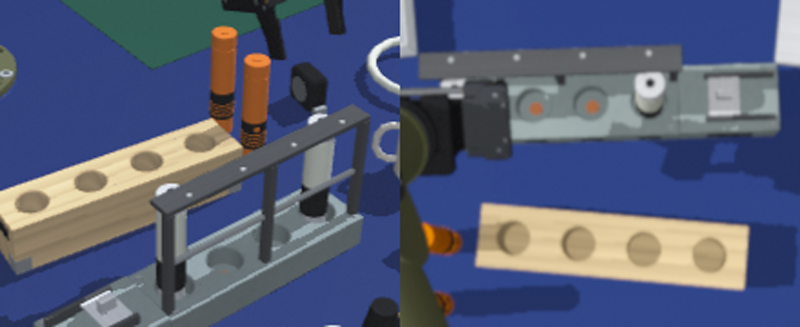

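Both lanterns stand under the rail: lamp in well 4 at left crop (172,235), in well 1 at (318,165). I measure their lean from the front surface.

```bash
python3 - <<'E'
from h import *
from scipy.optimize import least_squares
for n in('top','scene'):
  c=shot(n);C=cloud(c).reshape(-1,3)
  for x,y in((646.4,215.3),(651.6,-18.7)):
    m=(C[:,2]>55)&(C[:,2]<181)&(np.hypot(C[:,0]-x,C[:,1]-y)<27)&((C[:,0]<x) if n=='top' else (C[:,1]<y+5)); B=C[m]
    if len(B)<30: print(n,x,len(B));continue
    def f(p):
        d=np.array([p[2],p[3],1]);d/=np.linalg.norm(d);return np.linalg.norm(np.cross(B-[p[0],p[1],100],d),axis=1)-18
    r=least_squares(f,[x,y,0,0],loss='soft_l1',f_scale=1.5)
    print(n,len(B),'centre',r.x[:2].round(1),'rel well',(r.x[:2]-[x,y]).round(1),'slopes',r.x[2:].round(3),'rms',np.std(r.fun).round(2),B[:,2].min(),B[:,2].max())
E
```

```text
top 646.4 1
top 157 centre [646.3 -19.6] rel well [-5.3 -0.9] slopes [0.005 0.001] rms 1.25 55.55353961110427 180.92437940256946
scene 462 centre [640.2 216.2] rel well [-6.2  0.9] slopes [-0.013 -0.004] rms 2.23 55.30887927537776 180.99839805913302
scene 267 centre [644.8 -17.5] rel well [-6.8  1.2] slopes [-0.006  0.008] rms 2.3 56.02441070287853 180.4753540225314
```

Both lanterns are upright (slopes ≤0.013) and within 7 mm of the well axes. Next the shutter: tool vertical, turned 90° so that the fingers straddle the tab in x.

Emit:
arm_command(moves=[[-1, 0, 0, -0.5, 0, 1, 0], [-1, 0, 0, 0, 0, 1, 0], [-1, 0, 0, 0, 0, 1, 0], [-1, 0, 0, 0, 0, 1, 0], [-1, 0, 0, 0, 0, 0.4, 0], [-1, 0, 0, 0, 0, 0, 1], [-1, 0, 0, 0, 0, 0, 1], [-1, 0, 0, 0, 0, 0, 1], [-1, 0, 0, 0, 0, 0, 1], [-1, 0, 0, 0, 0, 0, 1], [-1, 0, 0, 0, 0, 0, 1], [-1, 0, 0, 0, 0, 0, 1], [-1, 0, 0, 0, 0, 0, 1], [-1, 0, 0, 0, 0, 0, 1], [-1, 0, 0, 0, 0, 0, 1], [-1, 0, 0, 0, 0, 0, 1], [-1, 0, 0, 0, 0, 0, 1], [-1, 0, 0, 0, 0, 0, 1], [-1, 0, 0, 0, 0, 0, 1], [-1, 0, 0, 0, 0, 0, 1]])

```text
clock: 21.65
eef_pos: [592.3, 213.9, 289.4]
eef_rot: [-3.137, -0.001, 1.96]
wrist_force: [1.3, 0.0, 0.3]
width: 0.999
finger_force: 0.0
```

Emit:
arm_command(moves=[[-1, 0, 0, 0, 0, 0, 1], [-1, 0, 0, 0, 0, 0, 1], [-1, 0, 0, 0, 0, 0, 1], [-1, 0, 0, 0, 0, 0, 1], [-1, 0, 0, 0, 0, 0, 0.6], [-1, -0.83, 0.1, 0, 0, 0, 0], [-1, -0.83, 0.1, 0, 0, 0, 0], [-1, -0.83, 0.1, 0, 0, 0, 0], [-1, -0.83, 0.1, 0, 0, 0, 0], [-1, -0.83, 0.1, 0, 0, 0, 0], [-1, -0.83, 0.1, 0, 0, 0, 0], [-1, -0.83, 0.1, 0, 0, 0, 0], [-1, -0.83, 0.1, 0, 0, 0, 0], [-1, 0, 0, 0, 0, 0, 0], [-1, 0, 0, 0, 0, 0, 0]])

```text
clock: 23.15
eef_pos: [640.3, -118.2, 289.2]
eef_rot: [-3.137, -0.001, 1.593]
wrist_force: [0.1, 0.3, -0.2]
width: 1.001
finger_force: 0.0
```

```bash
cat >> h.py <<'E'
def plan2(T,yaw,s=None):
    s=s or robot.get_state(); Rt=R.from_euler('xyz',[np.pi,0,yaw]); Rc=R.from_euler('xyz',s['eef_rot'])
    print('turn(u)',np.round((Rc.inv()*Rt).as_rotvec()/.08,2),'shift(u)',np.round(Rt.inv().apply(np.array(T)-s['eef_pos'])/50,3))
def tab(c):
    C=cloud(c).reshape(-1,3); m=(C[:,2]>74)&(C[:,2]<92)&(abs(C[:,0]-654)<30)&(abs(C[:,1]+135)<70); L=C[m]
    if len(L): print('tab',len(L),np.median(L,0).round(1),np.percentile(L,3,0).round(1),np.percentile(L,97,0).round(1))
E
python3 - <<'E'
from h import *
s=st(); plan2([654.5,-117.4,110],np.pi/2+.0225)
tab(shot('scene'));tab(shot('wrist')); c=shot('wrist'); save(c,'w11.png',None,1)
E
```

```text
{'clock': 23.15, 'eef_pos': [640.293, -118.176, 289.169], 'eef_rot': [-3.137, -0.001, 1.593], 'wrist_force': [0.145, 0.306, -0.182], 'width': 1.001, 'finger_force': 0.0, 'joint_pos': [0.196, 0.308, -0.07, 1.337, 0.021, 1.503, 0.149]}
turn(u) [-0.06 -0.01 -0.01] shift(u) [0.009 0.284 3.583]
tab 60 [ 655.  -117.5   79.8] [ 648.  -128.    74.8] [ 659.4 -106.1   83. ]
tab 251 [ 652.3 -115.7   82.4] [ 647.6 -127.3   75.7] [ 657.1 -106.    83.6]
```

View pics/w11.png

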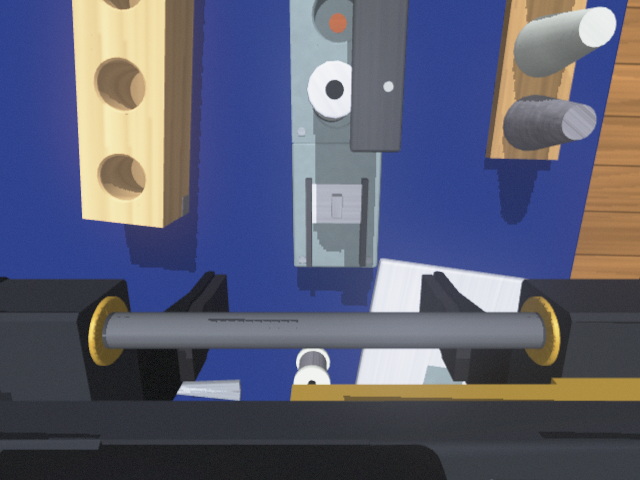

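The wrist view shows the shutter tab at (337,205), between the strips at columns 308 and 364, with lamp 4 at (335,90). Descending onto the tab and closing.

Emit:
arm_command(moves=[[-1, 0, 0.14, 0.6, -0.06, 0, 0], [-1, 0.02, 0.13, 0.8, 0, 0, 0], [-1, 0, 0, 0.8, 0, 0, 0], [-1, 0, 0, 0.8, 0, 0, 0], [-1, 0, 0, 0.8, 0, 0, 0], [-1, 0, 0, 0.4, 0, 0, 0], [-1, 0, 0, 0, 0, 0, 0], [-1, 0, 0, 0, 0, 0, 0]])

```text
clock: 24.1
eef_pos: [655.4, -113.6, 82.2]
eef_rot: [3.138, -0.001, 1.598]
wrist_force: [1.0, 0.6, 0.7]
width: 1.003
finger_force: 0.0
```

```bash
python3 - <<'E'
from h import *
s=st(); plan2([653.7,-117,71],np.pi/2+.0225); tab(shot('scene'))
E
```

```text
{'clock': 24.1, 'eef_pos': [655.376, -113.635, 82.224], 'eef_rot': [3.138, -0.001, 1.598], 'wrist_force': [0.973, 0.646, 0.739], 'width': 1.003, 'finger_force': 0.0, 'joint_pos': [0.191, 0.445, -0.075, 1.572, 0.034, 1.123, 0.135]}
turn(u) [ 0.05 -0.01  0.06] shift(u) [-0.067 -0.035  0.224]
tab 54 [ 656.2 -118.6   80.2] [ 648.  -127.3   74.9] [ 660.3 -107.4   83.8]
```

Emit:
arm_command(moves=[[-1, -0.06, -0.03, 0.22, 0, 0, 0], [-1, 0, 0, 0, 0, 0, 0], [1, 0, 0, 0, 0, 0, 0], [1, 0, 0, 0, 0, 0, 0], [1, 0, 0, 0, 0, 0, 0], [1, 0, 0, 0, 0, 0, 0], [1, 0, 0, 0, 0, 0, 0], [1, 0, 0, 0, 0, 0, 0], [1, 0, 0, 0, 0, 0, 0], [1, 0, 0, 0, 0, 0, 0], [1, 0, 0, 0, 0, 0, 0], [1, 0, 0, 0, 0, 0, 0], [1, 0, 0, 0, 0, 0, 0], [1, 0, 0, 0, 0, 0, 0], [1, 0, 0, 0, 0, 0, 0], [1, 0, 0, 0, 0, 0, 0], [1, 0, 0, 0, 0, 0, 0]])

```text
clock: 25.85
eef_pos: [653.0, -118.1, 70.6]
eef_rot: [3.139, -0.001, 1.596]
wrist_force: [-3.8, 0.3, 2.2]
width: 0.109
finger_force: 30.0
```

Emit:
arm_command(moves=[[1, -0.2, 0, 0, 0, 0, 0], [1, -0.3, 0, 0, 0, 0, 0], [1, -0.25, 0, 0, 0, 0, 0], [1, -0.11, 0, 0, 0, 0, 0], [1, 0, 0, 0, 0, 0, 0], [1, 0, 0, 0, 0, 0, 0]])

```text
clock: 26.45
eef_pos: [653.9, -161.2, 70.6]
eef_rot: [3.14, -0.001, 1.595]
wrist_force: [-4.2, 1.1, 4.2]
width: 0.113
finger_force: 30.0
```

Emit:
arm_command(moves=[[1, -0.04, 0, 0, 0, 0, 0], [1, 0, 0, 0, 0, 0, 0], [1, 0, 0, 0, 0, 0, 0]])

```text
clock: 26.75
eef_pos: [653.9, -161.3, 70.6]
eef_rot: [3.14, -0.003, 1.597]
wrist_force: [-5.5, 3.2, 4.3]
width: 0.109
finger_force: 30.0
```

Emit:
arm_command(moves=[[-1, 0, 0, 0, 0, 0, 0], [-1, 0, 0, 0, 0, 0, 0], [-1, 0, 0, 0, 0, 0, 0], [-1, 0, 0, -0.5, 0, 0, 0], [-1, 0, 0, -0.8, 0, 0, 0], [1, 0.87, 0, 0, 0, 0, 0], [1, 0, 0, 0, 0, 0, 0], [1, 0, 0, 0, 0, 0, 0], [1, 0, 0, 0, 0, 0, 0], [1, 0, 0, 0, 0, 0, 0], [1, 0, 0, 0, 0, 0, 0], [1, 0, 0, 0, 0, 0, 0], [1, 0, 0, 0, 0, 0, 0], [1, 0, 0, 0, 0, 0, 0], [1, 0, 0, 0, 0, 0, 0]])

```text
clock: 28.25
eef_pos: [653.4, -119.7, 135.6]
eef_rot: [3.138, -0.001, 1.596]
wrist_force: [-0.5, -0.3, -0.2]
width: 0.004
finger_force: 0.0
```

```bash
python3 - <<'E'
from h import *
s=st(); tab(shot('scene')); plan2([653.5,-117.2,62],np.pi/2+.0225)
c=shot('wrist'); C=cloud(c)
save(c,'w12.png',(200,60,520,300),2.4)
m=(abs(C[...,0]-653)<9)&(abs(C[...,1]+117)<9)&(C[...,2]<75); print(np.median(C[m],0),m.sum())
E
```

```text
{'clock': 28.25, 'eef_pos': [653.353, -119.659, 135.637], 'eef_rot': [3.138, -0.001, 1.596], 'wrist_force': [-0.479, -0.25, -0.181], 'width': 0.004, 'finger_force': 0.0, 'joint_pos': [0.2, 0.399, -0.075, 1.523, 0.03, 1.217, 0.145]}
tab 62 [ 656.8 -159.9   79.5] [ 647.6 -170.1   74.3] [ 661.5 -148.8   84.5]
turn(u) [ 0.05 -0.01  0.03] shift(u) [0.048 0.003 1.474]
[ 653.05952024 -116.34002931   59.60170886] 726
```

View pics/w12.png

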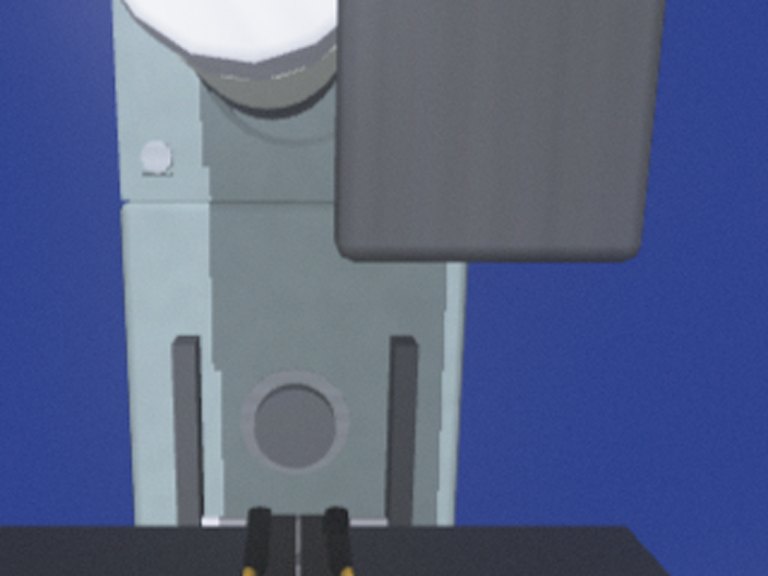

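The shutter is open and the button lies free at crop (294,425). The fingertips are centred in x. Pressing.

Emit:
arm_command(moves=[[1, 0.05, 0, 0.7, 0, 0, 0], [1, 0, 0, 0.6, 0, 0, 0], [1, 0, 0, 0.1, 0, 0, 0], [1, 0, 0, 0, 0, 0, 0], [1, 0, 0, 0, 0, 0, 0]])

```text
clock: 28.85
eef_pos: [654.7, -117.3, 67.4]
eef_rot: [3.135, -0.0, 1.596]
wrist_force: [-0.1, -0.2, -0.5]
width: 0.001
finger_force: 0.0
```

Emit:
arm_command(moves=[[1, 0, 0, 0.1, 0, 0, 0], [1, 0, 0, 0, 0, 0, 0]])

```text
clock: 29.05
eef_pos: [654.0, -117.2, 61.4]
eef_rot: [3.137, -0.0, 1.596]
wrist_force: [-0.2, 0.1, -0.5]
width: 0.005
finger_force: 0.0
```

Emit:
arm_command(moves=[[1, 0, 0, 0.08, 0, 0, 0], [1, 0, 0, 0, 0, 0, 0]])

```text
clock: 29.25
eef_pos: [654.2, -117.2, 57.0]
eef_rot: [3.136, -0.0, 1.596]
wrist_force: [0.2, -0.1, 2.6]
width: 0.003
finger_force: 1.2
```

Emit:
arm_command(moves=[[1, 0, 0, 0.06, 0, 0, 0], [1, 0, 0, 0, 0, 0, 0]])

```text
clock: 29.45
eef_pos: [654.2, -117.2, 54.2]
eef_rot: [3.137, -0.0, 1.596]
wrist_force: [-0.6, 0.3, 4.7]
width: 0.005
finger_force: 2.2
```

Emit:
arm_command(moves=[[1, 0, 0, 0.05, 0, 0, 0], [1, 0, 0, 0, 0, 0, 0]])

```text
clock: 29.65
eef_pos: [654.3, -117.2, 53.4]
eef_rot: [3.136, -0.0, 1.596]
wrist_force: [-2.4, 0.2, 11.8]
width: 0.005
finger_force: 5.8
```

The button is bottomed (11.8 N). Letting go, then regripping the tab.

Emit:
arm_command(moves=[[1, 0, 0, 0, 0, 0, 0], [1, 0, 0, -0.55, 0, 0, 0], [1, 0, 0, -1, 0, 0, 0], [-1, -0.44, -0.01, 0, 0, 0, 0], [-1, -0.44, 0, 0, 0, 0, 0], [-1, 0, 0, 0, 0, 0, 0], [-1, 0, 0, 0, 0, 0, 0], [-1, 0, 0, 0, 0, 0, 0], [-1, 0, 0, 0, 0, 0, 0], [-1, 0, 0, 0, 0, 0, 0], [-1, 0, 0, 0, 0, 0, 0], [-1, 0, 0, 0.6, 0, 0, 0], [-1, 0, 0, 0.3, 0, 0, 0], [-1, 0, 0, 0, 0, 0, 0], [-1, 0, 0, 0, 0, 0, 0]])

```text
clock: 31.15
eef_pos: [653.9, -161.0, 83.5]
eef_rot: [3.139, -0.001, 1.596]
wrist_force: [0.3, 0.1, -0.2]
width: 0.97
finger_force: 0.0
```

```bash
python3 - <<'E'
from h import *
s=st(); tab(shot('scene')); plan2([653.9,-161,70.6],np.pi/2+.0225)
E
```

```text
{'clock': 31.15, 'eef_pos': [653.937, -160.998, 83.5], 'eef_rot': [3.139, -0.001, 1.596], 'wrist_force': [0.313, 0.095, -0.215], 'width': 0.97, 'finger_force': 0.0, 'joint_pos': [0.247, 0.46, -0.059, 1.547, 0.027, 1.133, 0.209]}
tab 43 [ 656.9 -164.4   79.3] [ 649.  -171.1   74.2] [ 661.6 -155.5   83.3]
turn(u) [ 0.06 -0.01  0.03] shift(u) [ 0.004 -0.013  0.276]
```

Emit:
arm_command(moves=[[-1, 0, -0.01, 0.26, 0, 0, 0], [-1, 0, 0, 0, 0, 0, 0], [1, 0, 0, 0, 0, 0, 0], [1, 0, 0, 0, 0, 0, 0], [1, 0, 0, 0, 0, 0, 0], [1, 0, 0, 0, 0, 0, 0], [1, 0, 0, 0, 0, 0, 0], [1, 0, 0, 0, 0, 0, 0], [1, 0, 0, 0, 0, 0, 0], [1, 0, 0, 0, 0, 0, 0], [1, 0, 0, 0, 0, 0, 0], [1, 0, 0, 0, 0, 0, 0], [1, 0, 0, 0, 0, 0, 0], [1, 0, 0, 0, 0, 0, 0], [1, 0, 0, 0, 0, 0, 0], [1, 0, 0, 0, 0, 0, 0]])

```text
clock: 32.8
eef_pos: [653.8, -161.1, 70.6]
eef_rot: [3.138, -0.001, 1.596]
wrist_force: [0.9, 0.1, -1.3]
width: 0.11
finger_force: 30.0
```

Emit:
arm_command(moves=[[1, 0.2, 0, 0, 0, 0, 0], [1, 0.3, 0, 0, 0, 0, 0], [1, 0.25, 0, 0, 0, 0, 0], [1, 0.13, 0, 0, 0, 0, 0], [1, 0, 0, 0, 0, 0, 0], [1, 0, 0, 0, 0, 0, 0]])

```text
clock: 33.4
eef_pos: [652.8, -117.0, 70.7]
eef_rot: [3.137, 0.0, 1.596]
wrist_force: [3.1, -2.9, -3.1]
width: 0.107
finger_force: 30.0
```

Emit:
arm_command(moves=[[1, 0.03, 0, 0, 0, 0, 0], [1, 0, 0, 0, 0, 0, 0], [1, 0, 0, 0, 0, 0, 0]])

```text
clock: 33.7
eef_pos: [652.8, -117.0, 70.6]
eef_rot: [3.137, 0.001, 1.595]
wrist_force: [3.6, -4.3, -4.1]
width: 0.111
finger_force: 30.0
```

The shutter is at its shut stop. Release, rise clear, and check.

Emit:
arm_command(moves=[[-1, 0, 0, 0, 0, 0, 0], [-1, 0, 0, 0, 0, 0, 0], [-1, 0, 0, 0, 0, 0, 0], [-1, 0, 0, 0, 0, 0, 0], [-1, 0, 0, 0, 0, 0, 0], [-1, 0, 0, -0.5, 0, 0, 0], [-1, 0, 0, -1, 0, 0, 0], [-1, 0, 0, -1, 0, 0, 0], [-1, 0, 0, -1, 0, 0, 0], [-1, 0, 0, -1, 0, 0, 0], [-1, 0, 0, 0, 0, 0, 0], [-1, 0, 0, 0, 0, 0, 0]])

```text
clock: 34.9
eef_pos: [652.3, -115.7, 297.6]
eef_rot: [3.135, -0.0, 1.596]
wrist_force: [-0.2, 0.7, -0.4]
width: 0.993
finger_force: 0.0
```

```bash
python3 - <<'E'
from h import *
from scipy.optimize import least_squares
s=st()
for n in('top','scene'):
  c=shot(n);tab(c);C=cloud(c).reshape(-1,3)
  for x,y in((646.4,215.3),(651.6,-18.7)):
    m=(C[:,2]>55)&(C[:,2]<181)&(np.hypot(C[:,0]-x,C[:,1]-y)<27)&((C[:,0]<x) if n=='top' else (C[:,1]<y+5)); B=C[m]
    t=C[(np.hypot(C[:,0]-x+4,C[:,1]-y)<14)&(C[:,2]>178)&(C[:,2]<192)]
    if len(B)<30: print(n,x,len(B));continue
    def f(p):
        d=np.array([p[2],p[3],1]);d/=np.linalg.norm(d);return np.linalg.norm(np.cross(B-[p[0],p[1],100],d),axis=1)-18
    r=least_squares(f,[x,y,0,0],loss='soft_l1',f_scale=1.5)
    print(n,len(B),'rel well',(r.x[:2]-[x,y]).round(1),'slopes',r.x[2:].round(3),'top z',np.median(t[:,2]).round(1))
E
```

```text
{'clock': 34.9, 'eef_pos': [652.327, -115.658, 297.609], 'eef_rot': [3.135, -0.0, 1.596], 'wrist_force': [-0.152, 0.67, -0.39], 'width': 0.993, 'finger_force': 0.0, 'joint_pos': [0.19, 0.322, -0.071, 1.302, 0.021, 1.512, 0.146]}
top 212 rel well [-5.2 -1.3] slopes [0.004 0.001] top z 185.4
top 158 rel well [-5.3 -1. ] slopes [0.004 0.   ] top z 184.9
tab 58 [ 656.3 -116.5   80.6] [ 649.2 -126.4   74.5] [ 659.7 -105.5   84.1]
scene 463 rel well [-6.1  0.9] slopes [-0.004  0.006] top z 186.3
scene 263 rel well [-6.8  1.3] slopes [-0.005  0.001] top z 185.3
```

```bash
python3 -c "
from workcell import robot
print(robot.finish_job())"
```

```text
the job is handed in; nothing more can be done
None
```

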